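# Screen a pan of salvaged parts and restock the fan board

### The arm

A 6-joint arm with a two-finger parallel gripper is mounted at the origin on the work surface. World frame = base frame: x ahead of the robot, y to its left, z up, the work surface at z = 0. Lengths are in m, angles in rad, forces in N, time in s.
With the tool pointing down it reaches from about 0.275 to 0.725 m from the base axis. Payload 5.6 kg.
Tool frame: the origin (TCP) lies midway between the tips of the shut fingers; the grasp point (between the pads) lies 19 mm behind it; z points along the fingers, y is the line along which they close (so a half turn about z gives the same grasp; the last joint's range is limited). The gripper opens to 85 mm and grips with 20 to 120 N. Pads are 22 mm wide; open, the fingers measure 114 mm over their backs; the gripper's body (76 mm by 85 mm) begins 54 mm behind the grasp point. The pads swing forward as they close: fully open they stand 13 mm farther back than shut.
Start: joints at [1.503, 0.255, 0.108, 0, -1.424, -0.285], TCP at [0.19, 0.516, 0.231] pointing down, gripper open.
Joint ranges: [-2.95, 2.95], [-1.21, 1.97], [-1.09, 1.5], [-2.87, 1.71], [-2.94, -0.07], [-3.05, 3.05]. Speed limits (rad/s): [2.57, 2.57, 3.14, 3.14, 3.14, 3.14].

### API

Orientations are given as a unit quaternion [w, x, y, z].
In Python, from workcell import monitor, cams, sign_off, spotter gives the robot as it stands.
- The arm moves only by the tool arm_command, never from a script. Its argument "rows" is a list that holds one entry, the list of rows, each a list of 7 numbers: the turn, a rotation vector about the tool's x, y, z in rad, then the shift along the tool's x, y, z in cm, then the finger opening in cm, from 0 to 8.54. A call has 1 to 12 rows; each row shifts and turns the commanded pose from where the row before left it, along the tool's axes as they then stand; what a row does not reach is not made up. A row lasts 1/12 s, in which the tool goes at most 41.7 mm and 7.16 degrees, less where a joint would pass 70% of its speed; a pose out of reach is approached as far as the arm can. A call with a gripper value outside its range is refused whole. The fingers move at their own pace and stop on an object; the grip force is fixed at half the most. Time passes only in rows, so rows that do not move let the fingers close. It gives the time, the measured TCP pose, the force, the opening and the grip force at its end, in the units of the state.
- monitor.state(): the state, without advancing time (a new reading comes with each control period).
- cams.camera(name): name is "scene" or "top"; returns a dict with "frame" (400x640x3 uint8, red, green, blue), "depth" (400x640 float32, m along the optical axis (not along the pixel's ray), 0 where there is no reading), "fx", "fy", "cx", "cy" (pixels), "world_to_cam" (4x4, takes a point from world to camera coordinates). Camera axes: x right, y up, looking along -z (the intrinsics and any distortion apply to the point x, -y, -z); pixel columns grow to the right and rows downward; lengths in m; the calibration is good to about 2 mm. A picture is of the moment at which its call begins.
- sign_off(): hands the job in; it is judged then, once.
Trained networks look in the newest picture that a camera, given by its name, has taken for a name from the list of things; names that differ only in an ending like _2 or _b are one class to them, and where a whole thing is asked for, a point or a joint stands for the part that bears it (a point fixed in the world has none). Each returns a list of dicts, best first, with "p" (0 to 1); they miss things now and then, are a little off and sometimes report something else, mostly with a low value. They report only what shows in the picture. A call takes as long as a camera call.
- spotter.boxes_of(camera, thing): "position" ([row, column] in pixels, amid what is visible of it).
The state is a dict: "t": time; "q": joint angles; "qd": joint speeds; "effort": joint torques, N m; "position": TCP position; "orientation": TCP orientation; "ft_force": force on the tool from outside, world axes, zero at the start; "ft_torque": the same for the moment, N m; "opening": opening from 0.0 (shut) to 1.0 (fully open); "grip_force": force on a finger pad.
Only numpy, scipy, OpenCV 4.12 (cv2) and the standard library are available. Lean on these libraries where they do the work, as an engineer would, in place of code of your own. Each camera call takes 0.05 s, during which the arm holds its last target. There are 200 camera calls.

### The job

Tip the pan by its handle so that all its mixed pieces pour onto the grate, where the small brass knobs drop through and the cooling fans stay on top, let the pan back down level, then squeeze the air gun's trigger well in and release it to blow the fans clean. Only then pick the fans off the grate and put each squarely down in an empty pocket of the wooden board, without shifting the fans already there. All knobs must finish in the catch box under the bars, and the glass jar, meter and screwdriver stay where they are.

Things in the scene. Friction and masses are not known exactly. Their poses are not given: they have to be found in the camera images.
- lip (a point): fixed dark steel screening rig: tipping pan one side, grate over a catch box the other. Point: middle of the pan's hinge, at its lip, 74 mm above the table. x: pouring direction, pan to grate; y along the hinge; z up. Pan x -125 to 0, 236 wide (y), floor 4 above this point, walls 28 high on three sides, none at the lip (mm); level at the start with the mixed pieces in it
- pan (a joint): tilt of the pan about the hinge, rad: 0 level (on its stop), grows as the handle side rises, stop at 1.3. 2 to 4 N at the handle lift it; let go, it falls back level. Pieces start to slide at 0.45 to 0.7 and have left by about 1.1
- pan_handle (a point): middle of the pan's handle: round bar 12 mm thick, 100 mm long, parallel to the hinge, held by an arm at either end, 45 mm behind the pan's rear wall; when level it is 170 mm behind the hinge and 15 mm above it. It can turn in a grip across it as the pan tips
- grate (a point): middle of the grate, on top of its bars, 60 mm above the table; x pouring direction, y across. 156 (x) by 244 mm (y); round 6 mm bars along x every 26 mm (y = -117 to 117), gaps 20 mm. Walls above the bars: 10 mm at the sides and lip side, 30 mm at the far side; pan lip 14 mm above the bars. Catch box floor 4 mm above the table
- gun_grip (a point): air gun clamped grip-up on a fixed stand, blowing along x over the grate. Grip: upright grey post 28 (x) x 24 mm (y), top 197 mm above the table. Point: where to close on it from above, 160 mm high: the grip's back is 22 mm behind (x = -22), the trigger's front 35 mm ahead when free, 20 mm when squeezed (0.3 rad). Close along x; 45 mm of room below the point
- trigger (a joint): sprung trigger of the air gun, a flat 20 mm wide strip in front of the grip, hinged at its foot 47 mm below the gripping point, top 17 mm above that point; rad: 0 free, grows as it is squeezed towards the grip, stop at 0.4; about 4 N at the gripping point holds it at 0.1, 8 N at 0.3; springs back when let go
- board_mid (a point): fixed wooden board, 250 (x) x 170 (y) mm, top 18 mm above the table, six square pockets 54 mm wide, 12 mm deep. Point: board's middle at the height of the pocket floors, 6 mm above the table; x along its length, z up. Pocket middles (x, y) mm: (-78, -39), (0, -39), (78, -39), (-78, 39), (0, 39), (78, 39). One or two hold a fan at the start, the rest are empty
- fan1_c (a point): square black cooling fan, 40 x 40 x 28 mm, 35 to 70 g, a solid block to the gripper; point at its centre, z axis through its 28 mm thickness (either face is alike, and any side may end up on top); one of the spare fans in the pan, if present
- fan2_c (a point): square black cooling fan, 40 x 40 x 28 mm, 35 to 70 g, a solid block to the gripper; point at its centre, z axis through its 28 mm thickness (either face is alike, and any side may end up on top); one of the spare fans in the pan, if present
- fan3_c (a point): square black cooling fan, 40 x 40 x 28 mm, 35 to 70 g, a solid block to the gripper; point at its centre, z axis through its 28 mm thickness (either face is alike, and any side may end up on top); one of the spare fans in the pan, if present
- fan4_c (a point): square black cooling fan, 40 x 40 x 28 mm, 35 to 70 g, a solid block to the gripper; point at its centre, z axis through its 28 mm thickness (either face is alike, and any side may end up on top); one of the spare fans in the pan, if present
- kept1_c (a point): square black cooling fan, 40 x 40 x 28 mm, 35 to 70 g, a solid block to the gripper; point at its centre, z axis through its 28 mm thickness (either face is alike, and any side may end up on top); already lying in pocket 1, if present
- kept2_c (a point): square black cooling fan, 40 x 40 x 28 mm, 35 to 70 g, a solid block to the gripper; point at its centre, z axis through its 28 mm thickness (either face is alike, and any side may end up on top); already lying in pocket 2, if present
- kept3_c (a point): square black cooling fan, 40 x 40 x 28 mm, 35 to 70 g, a solid block to the gripper; point at its centre, z axis through its 28 mm thickness (either face is alike, and any side may end up on top); already lying in pocket 3, if present
- kept4_c (a point): square black cooling fan, 40 x 40 x 28 mm, 35 to 70 g, a solid block to the gripper; point at its centre, z axis through its 28 mm thickness (either face is alike, and any side may end up on top); already lying in pocket 4, if present
- kept5_c (a point): square black cooling fan, 40 x 40 x 28 mm, 35 to 70 g, a solid block to the gripper; point at its centre, z axis through its 28 mm thickness (either face is alike, and any side may end up on top); already lying in pocket 5, if present
- kept6_c (a point): square black cooling fan, 40 x 40 x 28 mm, 35 to 70 g, a solid block to the gripper; point at its centre, z axis through its 28 mm thickness (either face is alike, and any side may end up on top); already lying in pocket 6, if present
- knob1_c (a point): small brass knob, a cylinder 14 mm across and 12 mm high, 12 g; point at its centre, z along its axis; starts in the pan and passes between the bars in any position
- knob2_c (a point): small brass knob, a cylinder 14 mm across and 12 mm high, 12 g; point at its centre, z along its axis; starts in the pan and passes between the bars in any position
- knob3_c (a point): small brass knob, a cylinder 14 mm across and 12 mm high, 12 g; point at its centre, z along its axis; starts in the pan and passes between the bars in any position
- knob4_c (a point): small brass knob, a cylinder 14 mm across and 12 mm high, 12 g; point at its centre, z along its axis; starts in the pan and passes between the bars in any position
- jar: glass jar with a steel cap, 68 mm across, 70 mm high, standing; origin under its middle; not part of the job
- meter: hand multimeter, 130 x 70 x 30 mm, lying; origin under its middle; not part of the job
- driver: screwdriver, lying; origin under its middle; not part of the job

How it is judged:
On the way, in this order (a step that is already met when the one before it is completed fails the run):
1. the pan is tipped up (over 0.7 rad) with all spare fans poured past its lip, within the grate's walls (value of joint pan above 0.7 rad and x of fan1_c in the frame of lip between 0.003 and 0.16 m and y of fan1_c in the frame of lip between -0.128 and 0.128 m and z of each of fan1_c, fan2_c, fan3_c, fan4_c in the frame of lip above -0.015 m and x of fan2_c in the frame of lip between 0.003 and 0.16 m and y of fan2_c in the frame of lip between -0.128 and 0.128 m and x of fan3_c in the frame of lip between 0.003 and 0.16 m and y of fan3_c in the frame of lip between -0.128 and 0.128 m and x of fan4_c in the frame of lip between 0.003 and 0.16 m and y of fan4_c in the frame of lip between -0.128 and 0.128 m), for 0.2 s.
2. the pan is back down level (under 0.06 rad) (value of joint pan below 0.06 rad), for 0.2 s.
3. the air gun's trigger is squeezed (over 0.2 rad) while no spare fan is on the board yet (value of joint trigger above 0.2 rad and horizontal distance between each of fan1_c, fan2_c, fan3_c, fan4_c and board_mid above 0.16 m), for 0.3 s.
4. the trigger is released (under 0.05 rad) (value of joint trigger below 0.05 rad), for 0.2 s.
At the end, for the whole second after the job is handed in: pan level (under 0.06 rad), trigger free (0.05); every spare fan in a pocket, centre within 13.5 mm of its middle along either side and under 25 mm above its floor, square on a face (0.12 rad); fans already there moved under 16 mm; every knob in the catch box below the bars (value of joint pan below 0.06 rad and value of joint trigger below 0.05 rad and ((x of fan1_c in the frame of board_mid between -0.0915 and -0.0645 m and y of fan1_c in the frame of board_mid between -0.0525 and -0.0255 m) or (x of fan1_c in the frame of board_mid between -0.0135 and 0.0135 m and y of fan1_c in the frame of board_mid between -0.0525 and -0.0255 m) or (x of fan1_c in the frame of board_mid between 0.0645 and 0.0915 m and y of fan1_c in the frame of board_mid between -0.0525 and -0.0255 m) or (x of fan1_c in the frame of board_mid between -0.0915 and -0.0645 m and y of fan1_c in the frame of board_mid between 0.0255 and 0.0525 m) or (x of fan1_c in the frame of board_mid between -0.0135 and 0.0135 m and y of fan1_c in the frame of board_mid between 0.0255 and 0.0525 m) or (x of fan1_c in the frame of board_mid between 0.0645 and 0.0915 m and y of fan1_c in the frame of board_mid between 0.0255 and 0.0525 m)) and z of each of fan1_c, fan2_c, fan3_c, fan4_c in the frame of board_mid below 0.025 m and (angle between the x axis of fan1_c and the z axis of board_mid, either way round below 0.12 rad or angle between the y axis of fan1_c and the z axis of board_mid, either way round below 0.12 rad or angle between the z axis of fan1_c and the z axis of board_mid, either way round below 0.12 rad) and ((x of fan2_c in the frame of board_mid between -0.0915 and -0.0645 m and y of fan2_c in the frame of board_mid between -0.0525 and -0.0255 m) or (x of fan2_c in the frame of board_mid between -0.0135 and 0.0135 m and y of fan2_c in the frame of board_mid between -0.0525 and -0.0255 m) or (x of fan2_c in the frame of board_mid between 0.0645 and 0.0915 m and y of fan2_c in the frame of board_mid between -0.0525 and -0.0255 m) or (x of fan2_c in the frame of board_mid between -0.0915 and -0.0645 m and y of fan2_c in the frame of board_mid between 0.0255 and 0.0525 m) or (x of fan2_c in the frame of board_mid between -0.0135 and 0.0135 m and y of fan2_c in the frame of board_mid between 0.0255 and 0.0525 m) or (x of fan2_c in the frame of board_mid between 0.0645 and 0.0915 m and y of fan2_c in the frame of board_mid between 0.0255 and 0.0525 m)) and (angle between the x axis of fan2_c and the z axis of board_mid, either way round below 0.12 rad or angle between the y axis of fan2_c and the z axis of board_mid, either way round below 0.12 rad or angle between the z axis of fan2_c and the z axis of board_mid, either way round below 0.12 rad) and ((x of fan3_c in the frame of board_mid between -0.0915 and -0.0645 m and y of fan3_c in the frame of board_mid between -0.0525 and -0.0255 m) or (x of fan3_c in the frame of board_mid between -0.0135 and 0.0135 m and y of fan3_c in the frame of board_mid between -0.0525 and -0.0255 m) or (x of fan3_c in the frame of board_mid between 0.0645 and 0.0915 m and y of fan3_c in the frame of board_mid between -0.0525 and -0.0255 m) or (x of fan3_c in the frame of board_mid between -0.0915 and -0.0645 m and y of fan3_c in the frame of board_mid between 0.0255 and 0.0525 m) or (x of fan3_c in the frame of board_mid between -0.0135 and 0.0135 m and y of fan3_c in the frame of board_mid between 0.0255 and 0.0525 m) or (x of fan3_c in the frame of board_mid between 0.0645 and 0.0915 m and y of fan3_c in the frame of board_mid between 0.0255 and 0.0525 m)) and (angle between the x axis of fan3_c and the z axis of board_mid, either way round below 0.12 rad or angle between the y axis of fan3_c and the z axis of board_mid, either way round below 0.12 rad or angle between the z axis of fan3_c and the z axis of board_mid, either way round below 0.12 rad) and ((x of fan4_c in the frame of board_mid between -0.0915 and -0.0645 m and y of fan4_c in the frame of board_mid between -0.0525 and -0.0255 m) or (x of fan4_c in the frame of board_mid between -0.0135 and 0.0135 m and y of fan4_c in the frame of board_mid between -0.0525 and -0.0255 m) or (x of fan4_c in the frame of board_mid between 0.0645 and 0.0915 m and y of fan4_c in the frame of board_mid between -0.0525 and -0.0255 m) or (x of fan4_c in the frame of board_mid between -0.0915 and -0.0645 m and y of fan4_c in the frame of board_mid between 0.0255 and 0.0525 m) or (x of fan4_c in the frame of board_mid between -0.0135 and 0.0135 m and y of fan4_c in the frame of board_mid between 0.0255 and 0.0525 m) or (x of fan4_c in the frame of board_mid between 0.0645 and 0.0915 m and y of fan4_c in the frame of board_mid between 0.0255 and 0.0525 m)) and (angle between the x axis of fan4_c and the z axis of board_mid, either way round below 0.12 rad or angle between the y axis of fan4_c and the z axis of board_mid, either way round below 0.12 rad or angle between the z axis of fan4_c and the z axis of board_mid, either way round below 0.12 rad) and distance of each of kept1_c, kept2_c, kept3_c, kept4_c, kept5_c, kept6_c from where it was at the start of the episode below 0.016 m and z of each of knob1_c, knob2_c, knob3_c, knob4_c in the frame of lip below -0.0205 m and x of knob1_c in the frame of lip between 0 and 0.16 m and y of knob1_c in the frame of lip between -0.125 and 0.125 m and x of knob2_c in the frame of lip between 0 and 0.16 m and y of knob2_c in the frame of lip between -0.125 and 0.125 m and x of knob3_c in the frame of lip between 0 and 0.16 m and y of knob3_c in the frame of lip between -0.125 and 0.125 m and x of knob4_c in the frame of lip between 0 and 0.16 m and y of knob4_c in the frame of lip between -0.125 and 0.125 m); the robot touches nothing.
It fails at once if the jar is moved more than 30 mm (distance of jar from where it was at the start of the episode above 0.03 m).
It fails at once if the meter is moved more than 30 mm (distance of meter from where it was at the start of the episode above 0.03 m).
It fails at once if the screwdriver is moved more than 30 mm (distance of driver from where it was at the start of the episode above 0.03 m).
Of fan1, fan2, fan3, fan4 only 3 to 4 are there at a start; the rules pass over those that are not, and their reading is None.
Of kept1, kept2, kept3, kept4, kept5, kept6 only 1 to 2 are there at a start; the rules pass over those that are not, and their reading is None.
At some moment in a run one of fan1, fan2, fan3, fan4 may be knocked a few centimetres aside while the robot is not near it.
Once in a run the grip may slacken for a moment while it holds something.
It also fails if it takes over 210 s, if anything falls off the work surface, if the arm or the gripper's body presses on something with over 40 N, if the wrist force passes 120 N, or if a joint passes its speed limit or range.

## Working session

There is one attempt and no reset: what is moved stays moved. The work goes in short steps, Python scripts to look and compute and a tool call to move; the robot and the scene stay as the last step left them, time stands still between calls to the robot, and variables do not carry over. Pictures are saved under pics/ and viewed, at most 14 in all, crops included, and the job is handed in when it is done.

Besides the shell and the picture viewer there is one more tool, called after "Emit:" by a JSON object that holds its "method" and its "body", one argument or row to a line. arm_command: Moves the arm, as the interface text tells. Its arguments: {"type":"object","properties":{"rows":{"type":"array","items":{"type":"array","items":{"type":"array","items":{"type":"number"}}}}},"required":["rows"]}

```bash
mkdir -p pics; ls; cat > h.py <<'E'
import numpy as np, cv2
from workcell import monitor, cams, sign_off, spotter
def shot(name,fn=None):
    c=cams.camera(name)
    if fn: cv2.imwrite('pics/'+fn,cv2.cvtColor(c['frame'],cv2.COLOR_RGB2BGR))
    return c
def px2w(c,r,col,d=None):
    d=c['depth'][int(r),int(col)] if d is None else d
    p=np.array([(col-c['cx'])/c['fx']*d,-(r-c['cy'])/c['fy']*d,-d,1])
    return (np.linalg.inv(c['world_to_cam'])@p)[:3]
def px2z(c,r,col,z):
    a=px2w(c,r,col,1.);b=px2w(c,r,col,2.)
    return a+(b-a)*(z-a[2])/(b[2]-a[2])
def cloud(c):
    h,w=c['depth'].shape;v,u=np.mgrid[:h,:w];d=c['depth']
    P=np.stack([(u-c['cx'])/c['fx']*d,-(v-c['cy'])/c['fy']*d,-d,np.ones_like(d)],-1)
    return (P@np.linalg.inv(c['world_to_cam']).T)[...,:3]
E
python3 - <<'E'
from h import *
print(monitor.state())
for n in ['top','scene']:
    c=shot(n,n+'0.png'); print(n,c['fx'],c['fy'],c['cx'],c['cy'],np.linalg.inv(c['world_to_cam']).round(3).tolist())
    for t in ['lip','pan','pan_handle','grate','gun_grip','trigger','board_mid','fan1_c','kept1_c','knob1_c','jar','meter','driver']:
        try:
            for b in spotter.boxes_of(n,t)[:6]:
                r,k=b['position']; print(t,round(b['p'],2),round(r),round(k),px2w(c,min(r,399),min(k,639)).round(3))
        except Exception as e: print(t,e)
E
```

```text
pics
{'t': 0.0, 'q': array([ 1.50260118e+00,  2.55756557e-01,  1.07015225e-01, -5.05889586e-04,
       -1.42388764e+00, -2.84602270e-01]), 'qd': array([-0.00045026,  0.00086696, -0.00055728, -0.00026557, -0.00114015,
       -0.00067381]), 'effort': array([ 3.40278775e-04, -3.86631560e+01,  2.37940156e+01,  5.36489010e+00,
       -5.98781291e-03,  2.49367567e-06]), 'position': array([0.18980024, 0.51568994, 0.23039022]), 'orientation': array([ 9.37979692e-04,  9.84475066e-01, -1.75521911e-01, -1.49767186e-04]), 'ft_force': array([-0.44639092,  0.42617726, -0.53104811]), 'ft_torque': array([0.01780958, 0.02996513, 0.07319194]), 'grip_force': 0.0, 'opening': 1.0002238308706255}
top 440.55635686072293 440.55635686072293 316.44498727411053 197.22970044356873 [[-0.024, 0.993, -0.114, 0.471], [-1.0, -0.024, -0.004, -0.045], [-0.007, 0.114, 0.993, 1.411], [0.0, 0.0, 0.0, 1.0]]
lip 0.61 212 324 [ 0.582 -0.061  0.004]
lip 0.51 239 359 [ 0.494 -0.161  0.102]
pan 0.65 207 351 [ 0.592 -0.142  0.075]
pan_handle 0.6 207 353 [ 0.591 -0.149  0.076]
grate 0.96 214 323 [ 0.579 -0.059  0.003]
gun_grip 0
[... 580 characters left out ...]
, 0.357, 0.282], [0.014, 0.489, 0.872, 0.882], [0.0, 0.0, 0.0, 1.0]]
pan 0.92 165 288 [ 0.595 -0.153  0.106]
pan_handle 0.68 169 290 [ 0.586 -0.155  0.079]
grate 0.96 197 314 [ 0.566 -0.084  0.003]
gun_grip 0.67 94 276 [ 0.464 -0.363  0.105]
trigger 0.52 87 281 [ 0.461 -0.341  0.145]
trigger 0.43 203 209 [ 0.793 -0.242  0.023]
board_mid 0.76 285 436 [0.515 0.288 0.018]
board_mid 0.44 165 290 [ 0.58  -0.165  0.081]
fan1_c 0.89 182 265 [ 0.669 -0.15   0.107]
kept1_c 0.81 248 446 [0.431 0.245 0.033]
jar 0.89 350 357 [0.764 0.267 0.068]
jar 0.48 199 314 [ 0.569 -0.08   0.003]
meter 0.66 288 279 [0.799 0.055 0.033]
driver 0.85 204 211 [ 0.79  -0.234  0.026]
driver 0.42 286 435 [0.517 0.289 0.017]
```

```bash
python3 - <<'E'
import cv2
a=cv2.imread('pics/top0.png')[130:300,180:460]; cv2.imwrite('pics/top0c.png',cv2.resize(a,None,fx=2.85,fy=2.85,interpolation=cv2.INTER_CUBIC))
a=cv2.imread('pics/scene0.png')[60:260,190:390]; cv2.imwrite('pics/scene0c.png',cv2.resize(a,None,fx=3,fy=3,interpolation=cv2.INTER_CUBIC))
E
```

```text
(no output)
```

View pics/top0c.png

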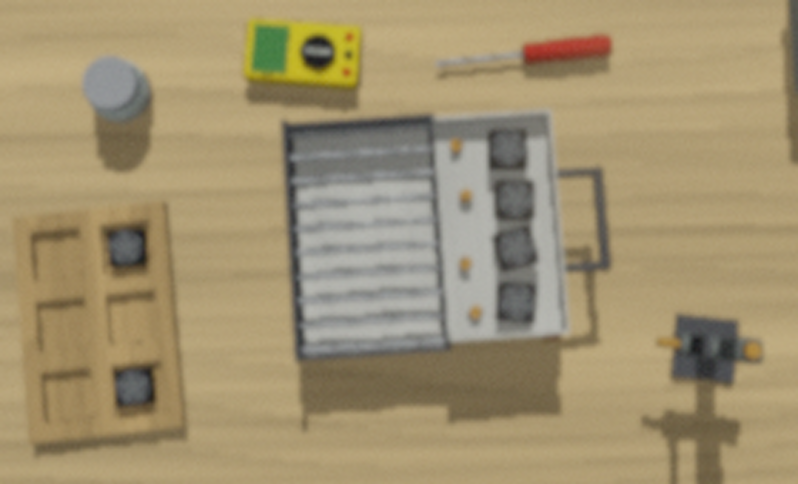

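View pics/scene0c.png

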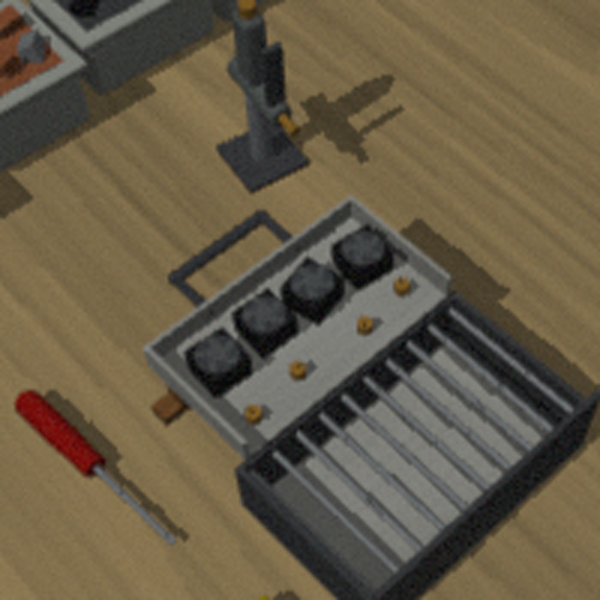

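```bash
cat >> h.py <<'E'
def crop2w(c,x,y,z): return px2z(c,y/2.85+130,x/2.85+180,z)
E
python3 - <<'E'
from h import *
c=shot('top')
def f(x,y,z): 
    p=crop2w(c,x,y,z)[:2]; return p
H=[f(604,172,.089),f(607,268,.089)]; B=[f(549,113,.106),f(566,333,.106)]; G=[f(287,122,.09),f(301,358,.09)]
L=[f(433,118,.078),f(449,346,.078)]
for n,a in dict(H=H,B=B,G=G,L=L).items():
    d=a[0]-a[1]; print(n,np.mean(a,0).round(4),a[0].round(3),a[1].round(3),'len',np.linalg.norm(d).round(4),'ang of pour',np.degrees(np.arctan2(d[0],-d[1])).round(2))
P=cloud(c)
for name,(x0,x1,y0,y1),(z0,z1) in [('grip',(.3,.55,-.5,-.25),(.185,.21)),('gun',(.3,.55,-.5,-.25),(.1,.24)),('handle',(.4,.75,-.28,-.2),(.07,.12)),('pan rim',(.4,.75,-.22,.0),(.098,.13)),('far wall',(.4,.75,-.03,.08),(.07,.1)),('board',(.3,.7,.15,.4),(.014,.024)),('kept',(.3,.7,.15,.4),(.028,.045))]:
    m=(P[...,0]>x0)&(P[...,0]<x1)&(P[...,1]>y0)&(P[...,1]<y1)&(P[...,2]>z0)&(P[...,2]<z1)
    q=P[m]; 
    print(name,len(q)); 
    if len(q)>5:
        r=cv2.minAreaRect(q[:,:2].astype(np.float32)); print(r, np.median(q,0).round(4), q.min(0).round(3),q.max(0).round(3))
for n in [(602,200),(606,240),(707,345),(752,349),(668,342)]:
    v,u=int(n[1]/2.85+130),int(n[0]/2.85+180); print(n,P[v-1:v+2,u-1:u+2].reshape(-1,3).round(3).tolist()[::2])
# board corners
for x,y in [(15,217),(165,204),(186,436),(34,446)]: print('bc',f(x,y,.018).round(4))
E
```

```text
H [ 0.5866 -0.267 ] [ 0.637 -0.268] [ 0.536 -0.266] len 0.1017 ang of pour 89.3
B [ 0.5841 -0.214 ] [ 0.699 -0.21 ] [ 0.469 -0.218] len 0.2305 ang of pour 92.16
G [0.5745 0.0621] [0.699 0.068] [0.45  0.057] len 0.25 ang of pour 92.52
L [ 0.5801 -0.0935] [ 0.702 -0.088] [ 0.458 -0.099] len 0.2438 ang of pour 92.37
grip 43
((0.44918105006217957, -0.38501569628715515), (0.018873604014515877, 0.01858372427523136), 74.42293548583984) [ 0.4483 -0.3839  0.195 ] [ 0.44  -0.395  0.185] [ 0.459 -0.376  0.201]
gun 273
((0.4516916573047638, -0.364902138710022), (0.10588829964399338, 0.02382667548954487), 81.93018341064453) [ 0.4516 -0.3698  0.1543] [ 0.435 -0.416  0.1  ] [ 0.466 -0.313  0.201]
handle 745
((0.5857880115509033, -0.23479434847831726), (0.2340296059846878, 0.06949473917484283), 0.0541144497692585) [ 0.5782 -0.213   0.0888] [ 0.469 -0.27   0.07 ] [ 0.703 -0.2    0.107]
pan rim 924
((0.5845069289207458, -0.15529291331768036), (0.23588600754737854, 0.12424050271511078), 2.7556986808776855) [ 0.5856 -0.1695  0.1049] [ 0.465 -0.22   0.098] [ 0.703 -0.088  0.114]
far wall 265
((0.57716697
[... 548 characters left out ...]
97], [0.611, -0.267, 0.088], [0.608, -0.263, 0.095], [0.605, -0.259, 0.095], [0.605, -0.266, 0.094]]
(606, 240) [[0.569, -0.261, 0.093], [0.569, -0.267, 0.093], [0.565, -0.263, 0.098], [0.563, -0.261, 0.095], [0.563, -0.267, 0.092]]
(707, 345) [[0.457, -0.343, 0.174], [0.457, -0.348, 0.177], [0.454, -0.346, 0.175], [0.452, -0.342, 0.179], [0.452, -0.348, 0.179]]
(752, 349) [[0.454, -0.379, 0.195], [0.454, -0.384, 0.199], [0.451, -0.381, 0.2], [0.448, -0.378, 0.197], [0.448, -0.384, 0.197]]
(668, 342) [[0.46, -0.319, 0.104], [0.46, -0.326, 0.102], [0.457, -0.322, 0.105], [0.454, -0.318, 0.109], [0.454, -0.325, 0.106]]
bc [0.6121 0.379 ]
bc [0.6225 0.2114]
bc [0.3669 0.1893]
bc [0.36   0.3557]
```

Emit:
{"method": "arm_command", "body": {
  "rows": [
    [[0,0,-0.0995,0,0,0,8.5],[0,0,-0.0995,0,0,0,8.5],[0,0,-0.0995,0,0,0,6],[0,0,-0.0995,0,0,0,4],[0,0,0,1.5,3.3,0,4],[0,0,0,1.5,3.3,0,4],[0,0,0,1.5,3.3,0,4],[0,0,0,1.5,3.3,0,4],[0,0,0,1.5,3.3,0,4],[0,0,0,1.5,3.3,0,4],[0,0,0,1.5,3.3,0,4],[0,0,0,1.5,3.3,0,4]]
  ]
}}

```text
t: 2.45
position: [0.3222, 0.2562, 0.2316]
orientation: [-0.0, 1.0, 0.023, 0.0]
ft_force: [1.0, 0.3, 0.1]
opening: 0.473
grip_force: 0.0
```

Emit:
{"method": "arm_command", "body": {
  "rows": [
    [[0,0,0,1.5,3.3,0,4],[0,0,0,1.5,3.3,0,4],[0,0,0,1.5,3.3,0,4],[0,0,0,1.5,3.3,0,4],[0,0,0,1.5,3.3,0,4],[0,0,0,1.5,3.3,0,4],[0,0,0,1.5,3.3,0,4],[0,0,0,1.5,3.3,0,4],[0,0,0,1.5,3.3,0,4],[0,0,0,1.5,3.3,0,4],[0,0,0,1.5,3.3,0,4],[0,0,0,1.5,3.3,0,4]]
  ]
}}

```text
t: 3.45
position: [0.5201, -0.1316, 0.2314]
orientation: [-0.0, 1.0, 0.022, 0.0]
ft_force: [0.7, 0.5, -0.6]
opening: 0.462
grip_force: 0.0
```

Emit:
{"method": "arm_command", "body": {
  "rows": [
    [[0,0,0,1.5,3.3,0,4],[0,0,0,1.5,3.3,0,4],[0,0,0,1.5,3.3,0,4],[0,0,0,0,0,0,4],[0,0,0,0,0,0,4]]
  ]
}}

```text
t: 3.87
position: [0.5691, -0.2281, 0.2298]
orientation: [-0.0, 1.0, 0.021, -0.001]
ft_force: [0.3, 0.3, 0.1]
opening: 0.469
grip_force: 0.0
```

```bash
cat >> h.py <<'E'
from scipy.spatial.transform import Rotation as Ro
def tool():
    s=monitor.state(); q=s['orientation']; return s['position'],Ro.from_quat([q[1],q[2],q[3],q[0]]),s
def to(target,yang=None):
    """delta in tool frame cm; yang: wanted world angle (deg) of tool y"""
    p,R,s=tool(); M=R.as_matrix()
    print('t %.1f pos'%s['t'],p.round(4),'tilt',M[:,2].round(3),'yang %.1f'%np.degrees(np.arctan2(M[1,1],M[0,1])),'open %.3f F'%s['opening'],s['ft_force'].round(1),'grip',s['grip_force'])
    if yang is not None:
        y=np.radians(yang);Z=np.array([0,0,-1.]);Y=np.array([np.cos(y),np.sin(y),0]);N=np.stack([np.cross(Y,Z),Y,Z],1)
        rv=(R.inv()*Ro.from_matrix(N)).as_rotvec(); print('rotvec first',rv.round(4)); M=N
    print('delta cm',(M.T@(np.array(target)-p)*100).round(2))
E
python3 - <<'E'
from h import *
to((.588,-.266,.07),-87.4)
c=shot('scene')
P=cloud(c)
m=(P[...,0]>.38)&(P[...,0]<.52)&(P[...,1]>-.45)&(P[...,1]<-.28)
for z in np.arange(.1,.22,.01):
    q=P[m&(P[...,2]>z)&(P[...,2]<z+.01)]
    if len(q)>2: print(z.round(3),len(q),q.min(0).round(3),q.max(0).round(3),np.median(q,0).round(3))
E
```

```text
t 3.9 pos [ 0.5691 -0.2281  0.2298] tilt [-0.002  0.    -1.   ] yang -87.6 open 0.469 F [0.3 0.3 0.1] grip 0.0
rotvec first [-0.0005  0.0021 -0.003 ]
delta cm [ 1.72  3.87 15.98]
0.1 8 [ 0.459 -0.379  0.1  ] [ 0.468 -0.312  0.108] [ 0.464 -0.353  0.103]
```

Emit:
{"method": "arm_command", "body": {
  "rows": [
    [[0,0,0,1.7,3.5,0,4],[0,0,0,0,0.4,1,4],[0,0,0,0,0,3,4],[0,0,0,0,0,3,4],[0,0,0,0,0,3,4],[0,0,0,0,0,3,4],[0,0,0,0,0,1,4],[0,0,0,0,0,0,4]]
  ]
}}

```text
t: 4.58
position: [0.5858, -0.2632, 0.0889]
orientation: [-0.001, 1.0, 0.023, -0.003]
ft_force: [-0.8, -0.3, 1.0]
opening: 0.474
grip_force: 0.0
```

```bash
python3 - <<'E'
from h import *
to((.588,-.266,.07),-87.4)
c=shot('top','t1.png'); a=cv2.imread('pics/t1.png')[170:270,340:460]; cv2.imwrite('pics/t1c.png',cv2.resize(a,None,fx=5,fy=5,interpolation=cv2.INTER_CUBIC))
E
```

```text
t 4.6 pos [ 0.5858 -0.2632  0.0889] tilt [-0.005  0.002 -1.   ] yang -87.4 open 0.474 F [-0.8 -0.3  1. ] grip 0.0
rotvec first [-0.0019  0.0052  0.0008]
delta cm [0.2  0.29 1.89]
```

View pics/t1c.png

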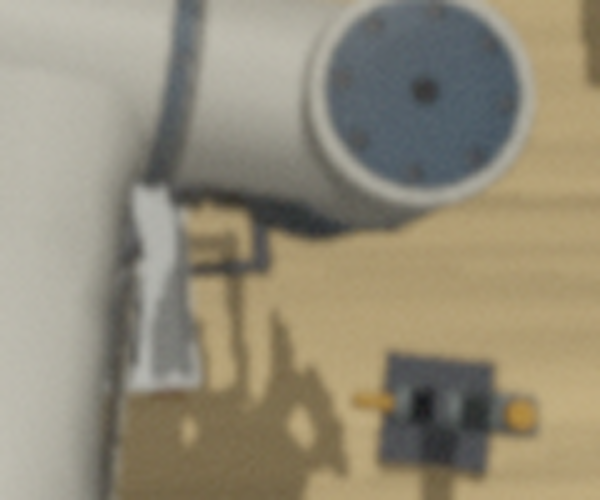

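Emit:
{"method": "arm_command", "body": {
  "rows": [
    [[0,0,0,0.2,0.2,1.0,4],[0,0,0,0,0,0.9,4],[0,0,0,0,0,0,4],[0,0,0,0,0,0,0.8],[0,0,0,0,0,0,0.8],[0,0,0,0,0,0,0.8],[0,0,0,0,0,0,0.8],[0,0,0,0,0,0,0.8],[0,0,0,0,0,0,0.8]]
  ]
}}

```text
t: 5.38
position: [0.5899, -0.2628, 0.073]
orientation: [-0.003, 1.0, 0.023, 0.0]
ft_force: [-2.7, 13.3, 6.0]
opening: 0.115
grip_force: 58.5
```

```bash
python3 - <<'E'
from h import *
p,R,s=tool(); to((.588,-.266,.07),-87.4)
r=np.hypot(.17,.015);a0=np.arctan2(.015,.17)
prev=None
for th in np.arange(0,1.21,.1):
    q=np.array([-r*np.cos(a0+th),r*np.sin(a0+th)])*100
    if prev is not None: print(th.round(2),'tool y %.2f z %.2f'%(-(q-prev)[0],-(q-prev)[1]))
    prev=q
E
```

```text
t 5.4 pos [ 0.5899 -0.2628  0.073 ] tilt [ 0.     0.005 -1.   ] yang -87.4 open 0.115 F [-2.7 13.3  6. ] grip 58.513712882995605
rotvec first [-0.0053 -0.0007  0.0003]
delta cm [-0.2   0.31  0.3 ]
0.1 tool y -0.23 z -1.69
0.2 tool y -0.40 z -1.66
0.3 tool y -0.57 z -1.61
0.4 tool y -0.72 z -1.54
0.5 tool y -0.87 z -1.46
0.6 tool y -1.02 z -1.37
0.7 tool y -1.15 z -1.26
0.8 tool y -1.27 z -1.14
0.9 tool y -1.38 z -1.01
1.0 tool y -1.47 z -0.87
1.1 tool y -1.55 z -0.72
1.2 tool y -1.61 z -0.56
```

Emit:
{"method": "arm_command", "body": {
  "rows": [
    [[0,0,0,0,-0.35,-0.8,0.6],[0,0,0,0,-0.15,-0.85,0.6],[0,0,0,0,-0.2,-0.8,0.6],[0,0,0,0,-0.2,-0.8,0.6],[0,0,0,0,-0.28,-0.8,0.6],[0,0,0,0,-0.29,-0.8,0.6],[0,0,0,0,-0.36,-0.77,0.6],[0,0,0,0,-0.36,-0.77,0.6]]
  ]
}}

```text
t: 6.05
position: [0.589, -0.2449, 0.1373]
orientation: [0.0, 1.0, 0.023, 0.0]
ft_force: [3.5, 1.4, -6.9]
opening: 0.112
grip_force: 58.2
```

```bash
python3 - <<'E'
from h import *
to((.588,-.266,.07))
E
```

```text
t 6.0 pos [ 0.589  -0.2449  0.1373] tilt [ 0.001 -0.001 -1.   ] yang -87.4 open 0.112 F [ 3.5  1.4 -6.9] grip 58.2074099779129
delta cm [-0.2   2.1   6.73]
```

Emit:
{"method": "arm_command", "body": {
  "rows": [
    [[0,0,0,0,-0.43,-0.73,0.6],[0,0,0,0,-0.44,-0.73,0.6],[0,0,0,0,-0.5,-0.69,0.6],[0,0,0,0,-0.52,-0.68,0.6],[0,0,0,0,-0.57,-0.63,0.6],[0,0,0,0,-0.58,-0.63,0.6],[0,0,0,0,-0.63,-0.58,0.6],[0,0,0,0,-0.64,-0.57,0.6],[0,0,0,0,-0.69,-0.51,0.6],[0,0,0,0,-0.69,-0.5,0.6]]
  ]
}}

```text
t: 6.88
position: [0.5867, -0.1904, 0.2025]
orientation: [0.003, 1.0, 0.022, 0.002]
ft_force: [1.8, -8.0, 3.1]
opening: 0.111
grip_force: 58.4
```

Emit:
{"method": "arm_command", "body": {
  "rows": [
    [[0,0,0,0,-0.73,-0.44,0.6],[0,0,0,0,-0.74,-0.43,0.6],[0,0,0,0,-0.77,-0.36,0.6],[0,0,0,0,-0.78,-0.36,0.6],[0,0,0,0,-0.8,-0.28,0.6],[0,0,0,0,0,0,0.6],[0,0,0,0,0,0,0.6],[0,0,0,0,0,0,0.6],[0,0,0,0,0,0,0.6]]
  ]
}}

```text
t: 7.63
position: [0.5852, -0.1534, 0.2233]
orientation: [0.004, 1.0, 0.022, 0.003]
ft_force: [-1.0, -6.4, 11.9]
opening: 0.111
grip_force: 59.3
```

```bash
python3 - <<'E'
from h import *
to((.588,-.266,.07))
c=shot('scene','s2.png'); a=cv2.imread('pics/s2.png')[80:280,190:430]; cv2.imwrite('pics/s2c.png',cv2.resize(a,None,fx=3,fy=3,interpolation=cv2.INTER_CUBIC))
E
```

```text
t 7.6 pos [ 0.5852 -0.1534  0.2233] tilt [ 0.007 -0.008 -1.   ] yang -87.4 open 0.111 F [-1.  -6.4 11.9] grip 59.261940121650696
delta cm [-0.32 11.14 15.42]
```

View pics/s2c.png

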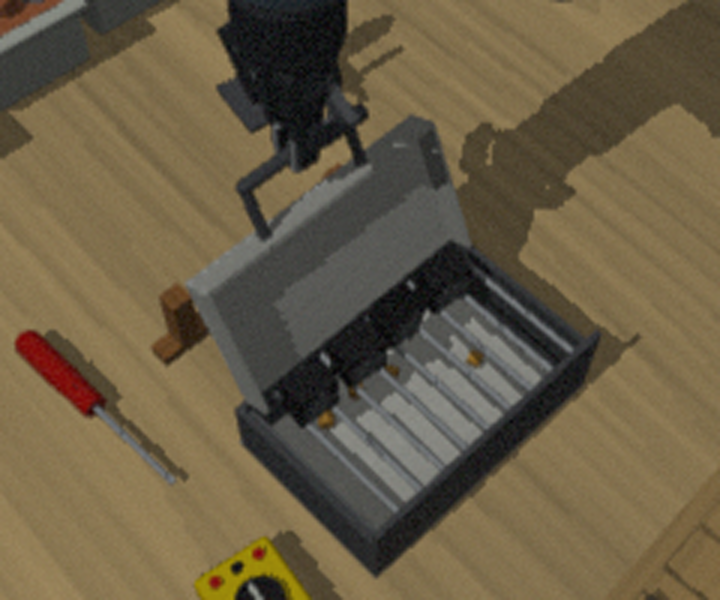

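```bash
python3 - <<'E'
from h import *
c=shot('scene'); P=cloud(c)
L=np.array([.581,-.095,.074]);d=np.array([-.045,.999,0]);e=np.array([-.999,-.045,0])
for b in spotter.boxes_of('scene','fan1_c')+spotter.boxes_of('scene','knob1_c'):
    r,k=map(int,b['position']); p=np.median(P[r-2:r+3,k-2:k+3].reshape(-1,3),0)-L; print(round(b['p'],2),r,k,(p@d).round(3),(p@e).round(3),p[2].round(3))
Q=P-L;X=Q@d;Y=Q@e;Z=Q[...,2]; dark=c['frame'].max(-1)<60
m=dark&(X>-.01)&(X<.1)&(abs(Y)<.12)&(Z>-.02)&(Z<.05)
for y in np.arange(-.12,.12,.02):
    k=m&(Y>y)&(Y<y+.02); 
    if k.sum()>3: print(y.round(2),k.sum(),'X',X[k].min().round(3),X[k].max().round(3),'Z',Z[k].min().round(3),np.percentile(Z[k],90).round(3))
E
```

```text
-0.12 42 X 0.003 0.047 Z -0.019 0.022
-0.1 181 X 0.003 0.049 Z -0.019 0.027
-0.08 134 X 0.002 0.051 Z -0.011 0.027
-0.06 121 X 0.003 0.049 Z -0.018 0.026
-0.04 144 X 0.003 0.051 Z -0.019 0.027
-0.02 89 X 0.003 0.052 Z -0.015 0.026
0.0 166 X 0.002 0.049 Z -0.02 0.028
0.02 95 X 0.003 0.046 Z -0.016 0.024
0.04 116 X 0.003 0.046 Z -0.011 0.026
0.06 128 X 0.003 0.048 Z -0.019 0.027
0.08 79 X 0.003 0.049 Z -0.011 0.027
0.1 111 X 0.003 0.1 Z -0.019 -0.005
```

Emit:
{"method": "arm_command", "body": {
  "rows": [
    [[0,0,0,0,0.8,0.28,0.6],[0,0,0,0,1.5,0.7,0.6],[0,0,0,0,1.47,0.87,0.6],[0,0,0,0,1.38,1.01,0.6],[0,0,0,0,1.27,1.14,0.6],[0,0,0,0,1.15,1.26,0.6],[0,0,0,0,1.02,1.37,0.6],[0,0,0,0,0.87,1.46,0.6],[0,0,0,0,0.72,1.54,0.6],[0,0,0,0,0.57,1.61,0.6],[0,0,0,0,0.2,0.8,0.6],[0,0,0,0,0.15,0.8,0.6]]
  ]
}}

```text
t: 8.83
position: [0.5897, -0.2607, 0.0884]
orientation: [-0.0, 1.0, 0.022, 0.0]
ft_force: [2.1, -1.4, 0.7]
opening: 0.115
grip_force: 66.1
```

```bash
python3 - <<'E'
from h import *
to((.588,-.2628,.073),-87.4)
E
```

```text
t 8.8 pos [ 0.5897 -0.2607  0.0884] tilt [ 0.  0. -1.] yang -87.4 open 0.115 F [ 2.1 -1.4  0.7] grip 66.14488363265991
rotvec first [-0.0001 -0.0002 -0.0004]
delta cm [-0.18  0.2   1.54]
```

Emit:
{"method": "arm_command", "body": {
  "rows": [
    [[0,0,0,0,0.2,0.8,0.6],[0,0,0,0,0,0.7,0.6],[0,0,0,0,0,0,4],[0,0,0,0,0,0,4],[0,0,0,0,0,0,4],[0,0,0,0,0,-1,4],[0,0,0,0,0,-3,4],[0,0,0,0,0,-4,4],[0,0,0,0,0,-4,4],[0,0,0,0,0,-4,4],[0,0,0,0,0,-3,4],[0,0,0,0,0,0,8.5]]
  ]
}}

```text
t: 9.83
position: [0.5913, -0.2642, 0.2739]
orientation: [0.003, 1.0, 0.023, 0.007]
ft_force: [-0.9, -0.3, 0.6]
opening: 0.596
grip_force: 0.0
```

Emit:
{"method": "arm_command", "body": {
  "rows": [
    [[0,0,0.086,0,0,0,8.5],[0,0,0.087,0,0,0,8.5]]
  ]
}}

```text
t: 10.0
position: [0.5895, -0.2625, 0.2658]
orientation: [0.0, 0.998, -0.066, 0.001]
ft_force: [0.5, -0.0, -0.5]
opening: 0.875
grip_force: 0.0
```

```bash
python3 - <<'E'
from h import *
to((.4505,-.3755,.135),-97.3)
c=shot('scene','s3.png'); P=cloud(c)
m=(P[...,0]>.38)&(P[...,0]<.52)&(P[...,1]>-.45)&(P[...,1]<-.28)
for z in np.arange(.1,.23,.01):
    q=P[m&(P[...,2]>z)&(P[...,2]<z+.01)]
    if len(q)>2: print(z.round(3),len(q),q.min(0).round(3),q.max(0).round(3),np.median(q,0).round(3))
print(spotter.boxes_of('scene','gun_grip'),spotter.boxes_of('scene','trigger'))
E
```

```text
t 10.0 pos [ 0.5895 -0.2625  0.2658] tilt [ 0.002 -0.    -1.   ] yang -97.5 open 0.875 F [ 0.5 -0.  -0.5] grip 0.0
rotvec first [ 0.     -0.0019 -0.0042]
delta cm [-12.35  12.97  13.08]
0.1 78 [ 0.446 -0.378  0.1  ] [ 0.469 -0.314  0.11 ] [ 0.462 -0.339  0.105]
0.11 40 [ 0.449 -0.377  0.11 ] [ 0.466 -0.337  0.12 ] [ 0.458 -0.345  0.114]
0.12 29 [ 0.45  -0.376  0.12 ] [ 0.466 -0.341  0.13 ] [ 0.459 -0.348  0.126]
0.13 32 [ 0.449 -0.376  0.13 ] [ 0.467 -0.341  0.14 ] [ 0.459 -0.345  0.135]
0.14 30 [ 0.447 -0.377  0.14 ] [ 0.467 -0.342  0.15 ] [ 0.457 -0.346  0.145]
0.15 43 [ 0.443 -0.377  0.15 ] [ 0.467 -0.341  0.16 ] [ 0.458 -0.346  0.155]
0.16 42 [ 0.442 -0.376  0.16 ] [ 0.467 -0.341  0.169] [ 0.457 -0.36   0.165]
0.17 48 [ 0.441 -0.378  0.17 ] [ 0.468 -0.341  0.18 ] [ 0.456 -0.349  0.175]
0.18 40 [ 0.443 -0.398  0.18 ] [ 0.462 -0.371  0.19 ] [ 0.455 -0.377  0.183]
0.19 35 [ 0.443 -0.392  0.19 ] [ 0.458 -0.377  0.199] [ 0.453 -0.384  0.196]
[{'position': [97.1, 274.7], 'p': 0.78}] []
```

Emit:
{"method": "arm_command", "body": {
  "rows": [
    [[0,0,0,-2.43,2.66,0,8.5],[0,0,0,-2.43,2.66,0,8.5],[0,0,0,-2.43,2.66,0,8.5],[0,0,0,-2.43,2.66,0,8.5],[0,0,0,-2.43,2.66,0,8.5],[0,0,0,0,0,0,8.5],[0,0,0,0,0,2,8.5],[0,0,0,0,0,1,8.5],[0,0,0,0,0,0,8.5]]
  ]
}}

```text
t: 10.9
position: [0.451, -0.378, 0.2313]
orientation: [-0.002, 0.998, -0.063, -0.002]
ft_force: [-0.4, 0.4, -1.8]
opening: 0.997
grip_force: 0.0
```

```bash
python3 - <<'E'
from h import *
to((.452,-.378,.135),-97.3)
E
```

```text
t 10.9 pos [ 0.451  -0.378   0.2313] tilt [-0.004  0.003 -1.   ] yang -97.2 open 0.997 F [-0.4  0.4 -1.8] grip 0.0
rotvec first [-0.0028  0.0047  0.0011]
delta cm [ 0.1  -0.01  9.63]
```

Emit:
{"method": "arm_command", "body": {
  "rows": [
    [[0,0,0,0.1,0,3,8.5],[0,0,0,0,0,3,8.5],[0,0,0,0,0,2,8.5],[0,0,0,0,0,1.2,8.5],[0,0,0,0,0,0,8.5],[0,0,0,0,0,0,6],[0,0,0,0,0,0,5],[0,0,0,0,0,0,4.5],[0,0,0,0,0,0,4.1],[0,0,0,0,0,0,4.1],[0,0,0,0,0,0,4.1],[0,0,0,0,0,0,4.1]]
  ]
}}

```text
t: 11.9
position: [0.4547, -0.3789, 0.1456]
orientation: [0.001, 0.998, -0.063, 0.003]
ft_force: [-0.0, 4.2, 9.2]
opening: 0.486
grip_force: 26.6
```

```bash
python3 - <<'E'
from h import *
to((.452,-.378,.135),-97.3)
E
```

```text
t 11.9 pos [ 0.4547 -0.3789  0.1456] tilt [ 0.005 -0.001 -1.   ] yang -97.3 open 0.486 F [-0.   4.2  9.2] grip 26.583237955346704
rotvec first [ 0.0007 -0.0051  0.0007]
delta cm [-0.28 -0.06  1.06]
```

Emit:
{"method": "arm_command", "body": {
  "rows": [
    [[0,0,0,0,0,0,3.7],[0,0,0,0,0,0,3.7],[0,0,0,0,0,0,3.7],[0,0,0,0,0,0,3.7],[0,0,0,0,0,0,3.7],[0,0,0,0,0,0,3.7],[0,0,0,0,0,0,3.7],[0,0,0,0,0,0,3.7]]
  ]
}}

```text
t: 12.57
position: [0.4547, -0.3794, 0.1458]
orientation: [0.001, 0.998, -0.064, 0.003]
ft_force: [-1.6, 1.3, 9.6]
opening: 0.471
grip_force: 59.8
```

```bash
python3 - <<'E'
from h import *
to((.452,-.378,.135),-97.3)
c=shot('scene','s4.png'); a=cv2.imread('pics/s4.png')[40:160,220:340]; cv2.imwrite('pics/s4c.png',cv2.resize(a,None,fx=5,fy=5,interpolation=cv2.INTER_CUBIC))
E
```

```text
t 12.6 pos [ 0.4547 -0.3794  0.1458] tilt [ 0.005 -0.002 -1.   ] yang -97.3 open 0.471 F [-1.6  1.3  9.6] grip 59.754142854362726
rotvec first [ 0.0011 -0.0055  0.0002]
delta cm [-0.28 -0.11  1.08]
```

View pics/s4c.png

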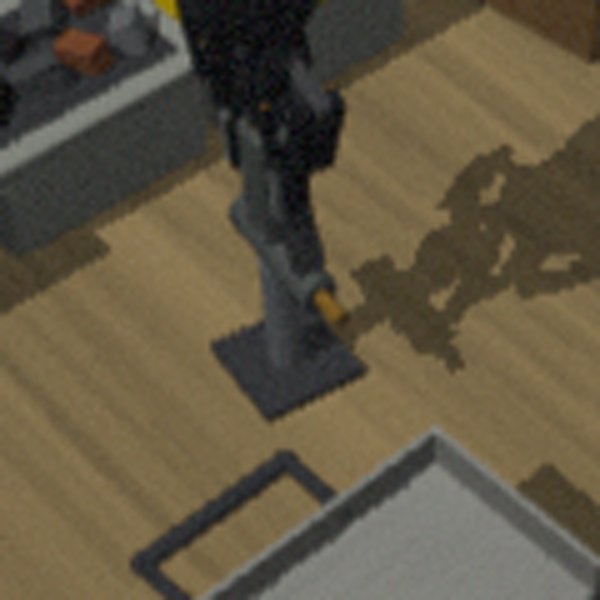

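Emit:
{"method": "arm_command", "body": {
  "rows": [
    [[0,0,0,0,0,0,6],[0,0,0,0,0,0,8.5],[0,0,0,0,0,0,8.5],[0,0,0,0,0,0,8.5],[0,0,0,0,0,0,8.5],[0,0,0,0,0,-2,8.5],[0,0,0,0,0,-3,8.5],[0,0,0,0,0,-4,8.5],[0,0,0,0,0,-4,8.5],[0,0,0,0,0,0,8.5]]
  ]
}}

```text
t: 13.45
position: [0.4549, -0.3823, 0.2823]
orientation: [0.005, 0.998, -0.064, 0.007]
ft_force: [-0.2, 0.2, 1.0]
opening: 0.991
grip_force: 0.0
```

```bash
python3 - <<'E'
from h import *
to((.452,-.378,.135),-97.3)
c=shot('top','t5.png'); a=cv2.imread('pics/t5.png')[150:270,240:400]; cv2.imwrite('pics/t5c.png',cv2.resize(a,None,fx=5,fy=5,interpolation=cv2.INTER_CUBIC))
P=cloud(c)
L=np.array([.581,-.095,.074]);d=np.array([-.045,.999,0]);e=np.array([-.999,-.045,0])
Q=P-L;X=Q@d;Y=Q@e;Z=Q[...,2]
m=((X>.0)&(X<.15)&(abs(Y)<.122)&(Z>.005)&(Z<.07)).astype(np.uint8)
n,lab,st,ce=cv2.connectedComponentsWithStats(m)
for i in range(1,n):
    if st[i,4]<20: continue
    k=lab==i; r=cv2.minAreaRect(np.float32(P[k][:,:2])); print(st[i],'z',np.median(P[k][:,2]).round(4),P[k][:,2].max().round(3),'rect',np.round(r[0],4),np.round(r[1],4),round(r[2],1),'XY',X[k].mean().round(3),Y[k].mean().round(3))
E
```

```text
t 13.4 pos [ 0.4549 -0.3823  0.2823] tilt [ 0.012 -0.011 -1.   ] yang -97.3 open 0.991 F [-0.2  0.2  1. ] grip 0.0
rotvec first [ 0.0097 -0.0136 -0.0008]
delta cm [-0.35 -0.39 14.73]
[317 179  10  14 135] z 0.0993 0.106 rect [ 0.6565 -0.0553] [0.0272 0.0388] 88.7 XY 0.036 -0.077
[318 196  10  14 133] z 0.0988 0.107 rect [ 0.6046 -0.057 ] [0.0272 0.0401] 88.6 XY 0.037 -0.025
[321 211  10  17 149] z 0.0936 0.11 rect [ 0.5561 -0.0648] [0.0272 0.0489] 88.7 XY 0.032 0.026
[321 230  10  14 134] z 0.0994 0.106 rect [ 0.5032 -0.0634] [0.027  0.0385] 88.6 XY 0.035 0.077
```

View pics/t5c.png

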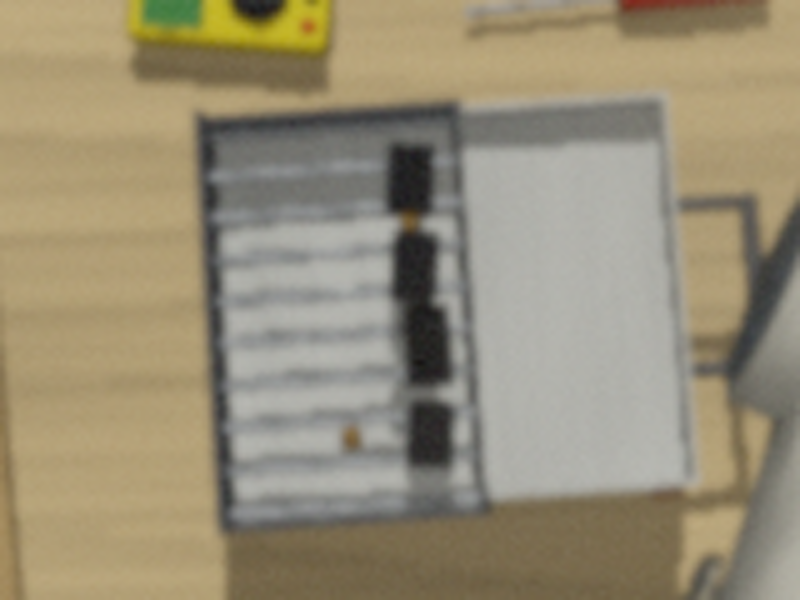

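Emit:
{"method": "arm_command", "body": {
  "rows": [
    [[0,0,-0.086,0,0,0,6],[0,0,-0.087,0,0,0,4.4],[0,0,0,0,0,0,4.4]]
  ]
}}

```text
t: 13.75
position: [0.453, -0.3794, 0.272]
orientation: [0.0, 1.0, 0.024, -0.0]
ft_force: [-0.0, 0.7, 1.2]
opening: 0.596
grip_force: 0.0
```

```bash
python3 - <<'E'
from h import *
to((.6565,-.0553,.073),-87.4)
a=cv2.imread('pics/t5.png')
c=shot('scene','s5.png'); a=cv2.imread('pics/s5.png')[130:250,250:370]; cv2.imwrite('pics/s5c.png',cv2.resize(a,None,fx=5,fy=5,interpolation=cv2.INTER_CUBIC))
for b in spotter.boxes_of('scene','knob1_c'): 
    r,k=b['position'];print(b,px2w(c,r,k).round(3))
E
```

```text
t 13.8 pos [ 0.453  -0.3794  0.272 ] tilt [-0. -0. -1.] yang -87.2 open 0.596 F [-0.   0.7  1.2] grip 0.0
rotvec first [0.0003 0.0002 0.0027]
delta cm [ 21.8  -31.45  19.9 ]
```

View pics/s5c.png

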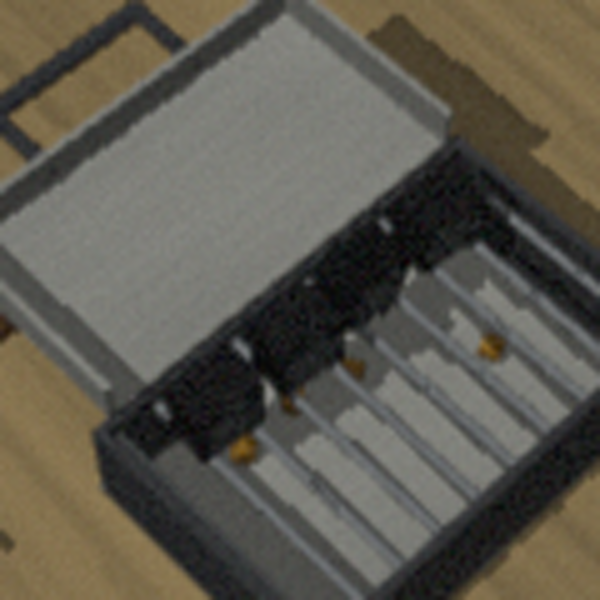

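Emit:
{"method": "arm_command", "body": {
  "rows": [
    [[0,0,0,2.18,-3.14,0,4.4],[0,0,0,2.18,-3.14,0,4.4],[0,0,0,2.18,-3.14,0,4.4],[0,0,0,2.18,-3.14,0,4.4],[0,0,0,2.18,-3.14,0,4.4],[0,0,0,2.18,-3.14,1,4.4],[0,0,0,2.18,-3.14,2,4.4],[0,0,0,2.18,-3.14,2,4.4],[0,0,0,2.18,-3.14,2,4.4],[0,0,0,2.18,-3.14,2,4.4],[0,0,0,0,0,3,4.4],[0,0,0,0,0,0,4.4]]
  ]
}}

```text
t: 14.85
position: [0.6512, -0.0576, 0.1471]
orientation: [-0.001, 1.0, 0.023, -0.006]
ft_force: [-1.7, -0.3, -2.3]
opening: 0.519
grip_force: 0.0
```

```bash
python3 - <<'E'
from h import *
to((.6565,-.0553,.073),-87.4)
E
```

```text
t 14.8 pos [ 0.6512 -0.0576  0.1471] tilt [-0.012  0.001 -1.   ] yang -87.4 open 0.519 F [-1.7 -0.3 -2.3] grip 0.0
rotvec first [-0.0015  0.012  -0.0004]
delta cm [ 0.54 -0.2   7.41]
```

Emit:
{"method": "arm_command", "body": {
  "rows": [
    [[0,0,0,0.3,-0.2,0,4.4],[0,0,0,0,0,0,4.4],[0,0,0,0,0,3,4.4],[0,0,0,0,0,2,4.4],[0,0,0,0,0,1.4,4.4],[0,0,0,0,0,0,4.4],[0,0,0,0,0,0,4.4]]
  ]
}}

```text
t: 15.43
position: [0.6576, -0.059, 0.0927]
orientation: [0.0, 1.0, 0.022, 0.001]
ft_force: [-0.6, -0.2, 0.9]
opening: 0.515
grip_force: 0.0
```

```bash
python3 - <<'E'
from h import *
to((.6565,-.0553,.073),-87.4)
E
```

```text
t 15.4 pos [ 0.6576 -0.059   0.0927] tilt [ 0.002 -0.001 -1.   ] yang -87.5 open 0.515 F [-0.6 -0.2  0.9] grip 0.0
rotvec first [ 0.0007 -0.0023 -0.0015]
delta cm [-0.09 -0.37  1.97]
```

Emit:
{"method": "arm_command", "body": {
  "rows": [
    [[0,0,0,-0.1,-0.3,0.5,4.4],[0,0,0,0,0,1.4,4.4],[0,0,0,0,0,0,4.4],[0,0,0,0,0,0,4.4],[0,0,0,0,0,0,2],[0,0,0,0,0,0,2],[0,0,0,0,0,0,2],[0,0,0,0,0,0,2],[0,0,0,0,0,0,2]]
  ]
}}

```text
t: 16.18
position: [0.6567, -0.0551, 0.0734]
orientation: [0.0, 1.0, 0.023, 0.001]
ft_force: [-0.1, 0.8, 6.4]
opening: 0.323
grip_force: 58.4
```

```bash
python3 - <<'E'
from h import *
to((.6565,-.0553,.073),-87.4)
E
```

```text
t 16.2 pos [ 0.6567 -0.0551  0.0734] tilt [ 0.003 -0.    -1.   ] yang -87.4 open 0.323 F [-0.1  0.8  6.4] grip 58.370752930641174
rotvec first [ 0.0005 -0.0029  0.0001]
delta cm [-0.02  0.02  0.04]
```

Emit:
{"method": "arm_command", "body": {
  "rows": [
    [[0,0,0,0,0,-1,2],[0,0,0,0,0,-3,2],[0,0,0,0,0,-3,2],[0,0,0,-0.63,-3.56,-0.5,2],[0,0,0,-0.63,-3.56,0,2],[0,0,0,-0.63,-3.56,0,2],[0,0,0,-0.63,-3.56,0,2],[0,0,0,-0.63,-3.56,0,2],[0,0,0,-0.63,-3.56,0,2],[0,0,0,-0.63,-3.56,0,2],[0,0,0,-0.63,-3.56,0,2],[0,0,0,-0.63,-3.56,0,2]]
  ]
}}

```text
t: 17.18
position: [0.5837, 0.2641, 0.1471]
orientation: [-0.0, 1.0, 0.023, -0.0]
ft_force: [1.0, 0.4, -0.5]
opening: 0.321
grip_force: 62.9
```

Emit:
{"method": "arm_command", "body": {
  "rows": [
    [[0,0,0,-0.63,-3.56,0,2],[0,0,-0.042,-0.63,-3.56,0,2],[0,0,0,0,0,0,2],[0,0,0,0,0,0,2]]
  ]
}}

```text
t: 17.52
position: [0.5677, 0.335, 0.1464]
orientation: [0.0, 0.999, 0.045, -0.001]
ft_force: [0.4, -1.3, 0.2]
opening: 0.318
grip_force: 63.0
```

```bash
python3 - <<'E'
from h import *
to((.5697,.3334,.021),-85)
E
```

```text
t 17.5 pos [0.5677 0.335  0.1464] tilt [-0.001 -0.    -1.   ] yang -84.8 open 0.318 F [ 0.4 -1.3  0.2] grip 62.9552435874939
rotvec first [0.0004 0.001  0.003 ]
delta cm [ 0.18  0.17 12.54]
```

Emit:
{"method": "arm_command", "body": {
  "rows": [
    [[0,0,0,0.2,0.2,3,2],[0,0,0,0,0,3,2],[0,0,0,0,0,3,2],[0,0,0,0,0,2,2],[0,0,0,0,0,1,2],[0,0,0,0,0,0.3,2],[0,0,0,0,0,0,2],[0,0,0,0,0,0,2]]
  ]
}}

```text
t: 18.18
position: [0.5721, 0.3316, 0.0255]
orientation: [-0.001, 0.999, 0.044, 0.001]
ft_force: [0.8, 0.4, -0.7]
opening: 0.318
grip_force: 63.0
```

```bash
python3 - <<'E'
from h import *
to((.5697,.3334,.0195),-85)
E
```

```text
t 18.2 pos [0.5721 0.3316 0.0255] tilt [ 0.002  0.001 -1.   ] yang -85.0 open 0.318 F [ 0.8  0.4 -0.7] grip 62.97907590866089
rotvec first [-0.0012 -0.0025 -0.0002]
delta cm [-0.22 -0.2   0.6 ]
```

Emit:
{"method": "arm_command", "body": {
  "rows": [
    [[0,0,0,-0.2,-0.2,0.5,2],[0,0,0,0,0,0,2],[0,0,0,0,0,0,4.2],[0,0,0,0,0,0,4.4],[0,0,0,0,0,0,4.4],[0,0,0,0,0,-1,4.4],[0,0,0,0,0,-3,4.4],[0,0,0,0,0,-4,4.4],[0,0,0,0,0,-4,4.4],[0,0,0.042,0,0,0,4.4],[0,0,0,0,0,0,4.4]]
  ]
}}

```text
t: 19.1
position: [0.5704, 0.3342, 0.1436]
orientation: [-0.002, 1.0, 0.022, 0.003]
ft_force: [0.1, -0.2, -0.9]
opening: 0.517
grip_force: 0.0
```

```bash
cat >> h.py <<'E'
def fans():
    c=shot('top'); P=cloud(c)
    L=np.array([.581,-.095,.074]);d=np.array([-.045,.999,0]);e=np.array([-.999,-.045,0])
    Q=P-L;X=Q@d;Y=Q@e;Z=Q[...,2]
    m=((X>.0)&(X<.15)&(abs(Y)<.122)&(Z>.005)&(Z<.07)).astype(np.uint8)
    n,lab,st,ce=cv2.connectedComponentsWithStats(m)
    for i in range(1,n):
        if st[i,4]<20: continue
        k=lab==i; r=cv2.minAreaRect(np.float32(P[k][:,:2])); print(st[i,:4],'z',np.median(P[k][:,2]).round(4),P[k][:,2].max().round(3),'rect',np.round(r[0],4),np.round(r[1],4),round(r[2],1))
    return c,P
E
python3 - <<'E'
from h import *
fans(); to((.6046,-.057,.073),-87.4)
E
```

```text
[318 196  10  14] z 0.0989 0.106 rect [ 0.6049 -0.0571] [0.0272 0.0394] 88.6
[321 212  10  16] z 0.0943 0.107 rect [ 0.5546 -0.0648] [0.0272 0.0459] 88.7
[321 230  10  14] z 0.0988 0.105 rect [ 0.5033 -0.0634] [0.0271 0.0386] 88.8
t 19.1 pos [0.5692 0.3335 0.1408] tilt [ 0.002  0.002 -1.   ] yang -87.4 open 0.513 F [-0.5 -0.1 -1.5] grip 0.0
rotvec first [-0.0022 -0.0023  0.0001]
delta cm [ 1.77 39.17  6.78]
```

Emit:
{"method": "arm_command", "body": {
  "rows": [
    [[0,0,0,0.16,3.56,0,4.4],[0,0,0,0.16,3.56,0,4.4],[0,0,0,0.16,3.56,0,4.4],[0,0,0,0.16,3.56,0,4.4],[0,0,0,0.16,3.56,0,4.4],[0,0,0,0.16,3.56,0,4.4],[0,0,0,0.16,3.56,0,4.4],[0,0,0,0.16,3.56,0,4.4],[0,0,0,0.16,3.56,0,4.4],[0,0,0,0.16,3.56,0,4.4],[0,0,0,0.16,3.56,0,4.4],[0,0,0,0,0,0,4.4]]
  ]
}}

```text
t: 20.15
position: [0.603, -0.0629, 0.1375]
orientation: [0.001, 1.0, 0.021, -0.002]
ft_force: [0.0, 1.4, -0.8]
opening: 0.513
grip_force: 0.0
```

Emit:
{"method": "arm_command", "body": {
  "rows": [
    [[0,0,0,0,0,2,4.4],[0,0,0,0,0,2,4.4],[0,0,0,0,0,0,4.4],[0,0,0,0,0,0,4.4]]
  ]
}}

```text
t: 20.48
position: [0.6027, -0.0576, 0.0972]
orientation: [0.0, 1.0, 0.023, -0.002]
ft_force: [0.2, 0.1, -0.0]
opening: 0.516
grip_force: 0.0
```

```bash
python3 - <<'E'
from h import *
to((.6048,-.057,.073),-87.4)
E
```

```text
t 20.5 pos [ 0.6027 -0.0576  0.0972] tilt [-0.005 -0.001 -1.   ] yang -87.4 open 0.516 F [ 0.2  0.1 -0. ] grip 0.0
rotvec first [0.0006 0.0045 0.0004]
delta cm [ 0.21 -0.05  2.42]
```

Emit:
{"method": "arm_command", "body": {
  "rows": [
    [[0,0,0,0.1,0,1.4,4.4],[0,0,0,0,0,1,4.4],[0,0,0,0,0,0,4.4],[0,0,0,0,0,0,4.4],[0,0,0,0,0,0,2],[0,0,0,0,0,0,2],[0,0,0,0,0,0,2],[0,0,0,0,0,0,2],[0,0,0,0,0,0,2]]
  ]
}}

```text
t: 21.23
position: [0.6058, -0.0573, 0.0759]
orientation: [0.0, 1.0, 0.023, 0.001]
ft_force: [-0.7, 0.7, 6.1]
opening: 0.323
grip_force: 57.2
```

Emit:
{"method": "arm_command", "body": {
  "rows": [
    [[0,0,0,0,0,-1,2],[0,0,0,0,0,-3,2],[0,0,0,0,0,-3,2],[0,0,0,0,0,0,2]]
  ]
}}

```text
t: 21.57
position: [0.6083, -0.0578, 0.1518]
orientation: [0.001, 1.0, 0.023, 0.005]
ft_force: [1.3, -0.8, 0.9]
opening: 0.317
grip_force: 57.0
```

```bash
python3 - <<'E'
from h import *
to((.492,.3267,.0195),-87.4)
E
```

```text
t 21.6 pos [ 0.6083 -0.0578  0.1518] tilt [ 0.011 -0.001 -1.   ] yang -87.4 open 0.317 F [ 1.3 -0.8  0.9] grip 57.032497487962246
rotvec first [ 0.0015 -0.0105  0.0006]
delta cm [ -9.87 -38.94  13.23]
```

Emit:
{"method": "arm_command", "body": {
  "rows": [
    [[0,0,0,-0.9,-3.54,0,2],[0,0,0,-0.9,-3.54,0,2],[0,0,0,-0.9,-3.54,0,2],[0,0,0,-0.9,-3.54,0,2],[0,0,0,-0.9,-3.54,0,2],[0,0,0,-0.9,-3.54,0,2],[0,0,0,-0.9,-3.54,0,2],[0,0,0,-0.9,-3.54,0,2],[0,0,0,-0.9,-3.54,0,2],[0,0,0,-0.9,-3.54,0,2],[0,0,-0.042,-0.9,-3.54,0,2],[0,0,0,0,0,0,2]]
  ]
}}

```text
t: 22.57
position: [0.4865, 0.3325, 0.1443]
orientation: [-0.001, 0.999, 0.047, -0.0]
ft_force: [-0.5, -0.6, -1.4]
opening: 0.325
grip_force: 57.2
```

Emit:
{"method": "arm_command", "body": {
  "rows": [
    [[0,0,0,0,0,2,2],[0,0,0,0,0,3,2],[0,0,0,0,0,2,2],[0,0,0,0,0,0,2],[0,0,0,0,0,0,2]]
  ]
}}

```text
t: 22.98
position: [0.4882, 0.3266, 0.0743]
orientation: [0.001, 0.999, 0.044, -0.001]
ft_force: [0.5, -1.2, 0.1]
opening: 0.323
grip_force: 57.1
```

```bash
python3 - <<'E'
from h import *
to((.492,.3267,.022),-85)
E
```

```text
t 23.0 pos [0.4882 0.3266 0.0743] tilt [-0.001 -0.002 -1.   ] yang -85.0 open 0.323 F [ 0.5 -1.2  0.1] grip 57.12356544099748
rotvec first [0.002  0.0016 0.    ]
delta cm [0.38 0.02 5.23]
```

Emit:
{"method": "arm_command", "body": {
  "rows": [
    [[0,0,0,0.3,0,2.5,2],[0,0,0,0,0,2,2],[0,0,0,0,0,0.6,2],[0,0,0,0,0,0,2],[0,0,0,0,0,0,2]]
  ]
}}

```text
t: 23.4
position: [0.4925, 0.3281, 0.0255]
orientation: [-0.0, 0.999, 0.044, 0.001]
ft_force: [0.1, 0.1, -0.1]
opening: 0.322
grip_force: 57.1
```

Emit:
{"method": "arm_command", "body": {
  "rows": [
    [[0,0,0,0,0,0,4.2],[0,0,0,0,0,0,4.4],[0,0,0,0,0,0,4.4],[0,0,0,0,0,-1,4.4],[0,0,0,0,0,-3,4.4],[0,0,0,0,0,-4,4.4],[0,0,0,0,0,-4,4.4],[0,0,0.042,0,0,0,4.4],[0,0,0,0,0,0,4.4]]
  ]
}}

```text
t: 24.15
position: [0.4931, 0.3288, 0.1483]
orientation: [-0.003, 1.0, 0.022, 0.003]
ft_force: [-0.7, -0.1, -0.9]
opening: 0.515
grip_force: 0.0
```

```bash
python3 - <<'E'
from h import *
fans(); to((.5033,-.0634,.074),-87.4)
E
```

```text
[321 211  10  18] z 0.092 0.107 rect [ 0.5546 -0.0647] [0.0271 0.0515] 88.8
[321 230  10  14] z 0.0988 0.106 rect [ 0.5033 -0.0634] [0.0271 0.0387] 88.6
t 24.2 pos [0.4919 0.328  0.1459] tilt [ 0.002  0.003 -1.   ] yang -87.4 open 0.515 F [-0.1  0.1 -0.8] grip 0.0
rotvec first [-0.0026 -0.0023  0.0001]
delta cm [-0.64 39.15  7.19]
```

Emit:
{"method": "arm_command", "body": {
  "rows": [
    [[0,0,0,-0.05,3.56,0,4.4],[0,0,0,-0.05,3.56,0,4.4],[0,0,0,-0.05,3.56,0,4.4],[0,0,0,-0.05,3.56,0,4.4],[0,0,0,-0.05,3.56,0,4.4],[0,0,0,-0.05,3.56,0,4.4],[0,0,0,-0.05,3.56,0,4.4],[0,0,0,-0.05,3.56,0,4.4],[0,0,0,-0.05,3.56,0,4.4],[0,0,0,-0.05,3.56,0,4.4],[0,0,0,-0.05,3.56,0,4.4],[0,0,0,0,0,0,4.4]]
  ]
}}

```text
t: 25.2
position: [0.5024, -0.0688, 0.1429]
orientation: [0.001, 1.0, 0.021, -0.001]
ft_force: [-0.7, 0.2, 0.1]
opening: 0.516
grip_force: 0.0
```

Emit:
{"method": "arm_command", "body": {
  "rows": [
    [[0,0,0,0,0,2.5,4.4],[0,0,0,0,0,2,4.4],[0,0,0,0,0,0,4.4],[0,0,0,0,0,0,4.4]]
  ]
}}

```text
t: 25.53
position: [0.5026, -0.0641, 0.0978]
orientation: [0.0, 1.0, 0.023, -0.002]
ft_force: [0.5, -0.6, 0.4]
opening: 0.514
grip_force: 0.0
```

```bash
python3 - <<'E'
from h import *
to((.5033,-.0634,.073),-87.4)
E
```

```text
t 25.5 pos [ 0.5026 -0.0641  0.0978] tilt [-0.004 -0.001 -1.   ] yang -87.4 open 0.514 F [ 0.5 -0.6  0.4] grip 0.0
rotvec first [0.0007 0.0038 0.0006]
delta cm [ 0.07 -0.07  2.48]
```

Emit:
{"method": "arm_command", "body": {
  "rows": [
    [[0,0,0,0,0,1.5,4.4],[0,0,0,0,0,1,4.4],[0,0,0,0,0,0,4.4],[0,0,0,0,0,0,4.4],[0,0,0,0,0,0,2],[0,0,0,0,0,0,2],[0,0,0,0,0,0,2],[0,0,0,0,0,0,2],[0,0,0,0,0,0,2]]
  ]
}}

```text
t: 26.28
position: [0.5046, -0.0639, 0.0749]
orientation: [0.0, 1.0, 0.023, 0.001]
ft_force: [-1.2, 0.7, 6.2]
opening: 0.327
grip_force: 56.9
```

Emit:
{"method": "arm_command", "body": {
  "rows": [
    [[0,0,0,0,0,-1,2],[0,0,0,0,0,-3,2],[0,0,0,0,0,-3,2],[0,0,0,0,0,0,2]]
  ]
}}

```text
t: 26.62
position: [0.5072, -0.0643, 0.1502]
orientation: [0.0, 1.0, 0.023, 0.005]
ft_force: [1.0, 0.4, 0.6]
opening: 0.323
grip_force: 56.8
```

```bash
python3 - <<'E'
from h import *
to((.4143,.32,.0195),-87.4)
E
```

```text
t 26.6 pos [ 0.5072 -0.0643  0.1502] tilt [ 0.01  -0.001 -1.   ] yang -87.4 open 0.323 F [1.  0.4 0.6] grip 56.8172702472657
rotvec first [ 0.0012 -0.0104  0.0008]
delta cm [ -7.54 -38.81  13.07]
```

Emit:
{"method": "arm_command", "body": {
  "rows": [
    [[0,0,0,-0.68,-3.53,0,2],[0,0,0,-0.68,-3.53,0,2],[0,0,0,-0.68,-3.53,0,2],[0,0,0,-0.68,-3.53,0,2],[0,0,0,-0.68,-3.53,0,2],[0,0,0,-0.68,-3.53,0,2],[0,0,0,-0.68,-3.53,0,2],[0,0,0,-0.68,-3.53,0,2],[0,0,0,-0.68,-3.53,0,2],[0,0,0,-0.68,-3.53,0,2],[0,0,-0.042,-0.68,-3.53,0,2],[0,0,0,0,0,0,2]]
  ]
}}

```text
t: 27.62
position: [0.4103, 0.3256, 0.1437]
orientation: [-0.001, 0.999, 0.047, 0.0]
ft_force: [-0.4, -0.2, -0.8]
opening: 0.325
grip_force: 57.1
```

Emit:
{"method": "arm_command", "body": {
  "rows": [
    [[0,0,0,0,0,2,2],[0,0,0,0,0,3,2],[0,0,0,0,0,2,2],[0,0,0,0,0,0,2],[0,0,0,0,0,0,2]]
  ]
}}

```text
t: 28.03
position: [0.4113, 0.32, 0.0736]
orientation: [0.001, 0.999, 0.044, -0.001]
ft_force: [0.2, -0.2, 0.2]
opening: 0.324
grip_force: 57.0
```

```bash
python3 - <<'E'
from h import *
to((.4143,.32,.021),-85)
E
```

```text
t 28.0 pos [0.4113 0.32   0.0736] tilt [-0.001 -0.002 -1.   ] yang -85.0 open 0.324 F [ 0.2 -0.2  0.2] grip 56.97968118824065
rotvec first [0.0019 0.0011 0.0001]
delta cm [0.3  0.03 5.26]
```

Emit:
{"method": "arm_command", "body": {
  "rows": [
    [[0,0,0,0.2,0,2.5,2],[0,0,0,0,0,2,2],[0,0,0,0,0,0.8,2],[0,0,0,0,0,0,2],[0,0,0,0,0,0,2]]
  ]
}}

```text
t: 28.45
position: [0.4144, 0.3215, 0.0223]
orientation: [-0.001, 0.999, 0.044, 0.001]
ft_force: [-0.2, -0.2, -0.3]
opening: 0.321
grip_force: 58.3
```

Emit:
{"method": "arm_command", "body": {
  "rows": [
    [[0,0,0,0,0,0,4.2],[0,0,0,0,0,0,4.4],[0,0,0,0,0,0,4.4],[0,0,0,0,0,-1,4.4],[0,0,0,0,0,-3,4.4],[0,0,0,0,0,-4,4.4],[0,0,0,0,0,-4,4.4],[0,0,0.042,0,0,0,4.4],[0,0,0,0,0,0,4.4]]
  ]
}}

```text
t: 29.2
position: [0.4147, 0.3221, 0.1447]
orientation: [-0.003, 1.0, 0.022, 0.002]
ft_force: [0.2, -0.2, -0.9]
opening: 0.515
grip_force: 0.0
```

```bash
python3 - <<'E'
from h import *
c,P=fans(); to((.5546,-.0648,.074),-87.4)
cv2.imwrite('pics/t6.png',cv2.cvtColor(c['frame'],cv2.COLOR_RGB2BGR))
q=P[205:235,316:336]; z=q[...,2]; print((z[::2,::2]*1000).round().astype(int))
c=shot('scene','s6.png'); P=cloud(c); m=(c['frame'].max(-1)<60)&(P[...,1]>-.09)&(P[...,1]<-.04)&(P[...,0]>.52)&(P[...,0]<.6)&(P[...,2]>.03)
v,u=np.where(m); print(v.min(),v.max(),u.min(),u.max())
vc,uc=int(v.mean()),int(u.mean()); a=cv2.imread('pics/s6.png')[vc-35:vc+35,uc-40:uc+40]; cv2.imwrite('pics/s6c.png',cv2.resize(a,None,fx=8,fy=8,interpolation=cv2.INTER_CUBIC))
E
```

```text
[321 212  10  17] z 0.0929 0.107 rect [ 0.5533 -0.0647] [0.027  0.0486] 88.8
t 29.2 pos [0.4136 0.3212 0.1424] tilt [ 0.001  0.002 -1.   ] yang -87.4 open 0.513 F [ 0.5 -0.4 -0.9] grip 0.0
rotvec first [-0.0024 -0.0015  0.0002]
delta cm [12.33 39.2   6.84]
[[ -3   8   3  13  13   9   6   1  12  75]
 [  3  59  57  59  57  62  60  60  62  77]
 [ 60   4   3  -2   7   3   5   5   3  79]
 [  6   2   3  76  75  74  77   0   4  71]
 [  4   3   4  89  86  88  84   0   7  73]
 [  6   4   7  95  96  92  93  60  57  68]
 [ 60  52  60  99 102 101 107 101   2  71]
 [  4   6   5  97 104  99  98 102   3  68]
 [  4  -1   6  99  98  98 100  97   6  68]
 [  3   7  -3  92  97  93  91  89  57  70]
 [ 58  63  55  89  83  87  89  91   5  58]
 [  3   4   4  86  85  87  83  84   1  50]
 [  6   1   5   7   1   3   3   7   5  35]
 [  5  13   5   6   5   4  -4   0   2  25]
 [ 62  62  63  59  62  62  62  61  57  65]]
176 197 303 335
```

View pics/s6c.png

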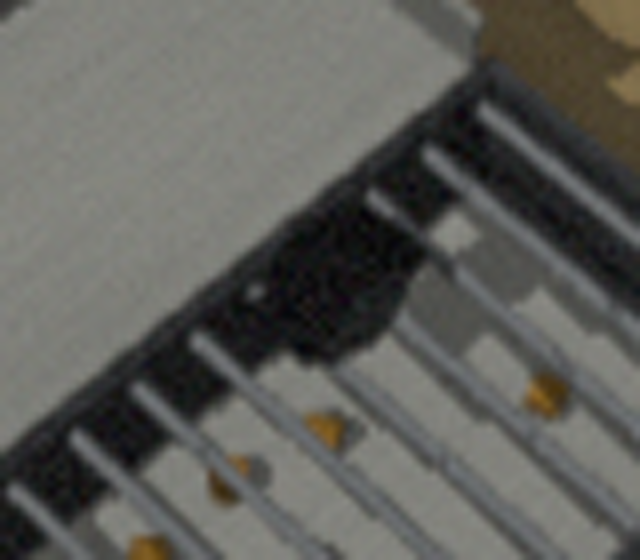

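```bash
python3 - <<'E'
from h import *
c=shot('top'); P=cloud(c)
acc=[]
for v in range(208,232):
    for u in range(321,331):
        p=P[v,u]
        if .07<p[2]<.115: acc.append(p)
acc=np.array(acc); 
from scipy.optimize import least_squares
# two lines meeting: z=zc - tan(a)*(xc-x) for x<xc ; zc - cot(a)*(x-xc)
f=lambda w: np.clip(w[1]-np.where(acc[:,0]<w[0],np.tan(w[2])*(w[0]-acc[:,0]),(acc[:,0]-w[0])/np.tan(w[2]))-acc[:,2],-.01,.01)
best=min((least_squares(f,[x,.102,.55],loss='soft_l1',f_scale=.003) for x in(.555,.56,.565,.57)),key=lambda r:r.cost)
xc,zc,a=best.x; print('xc zc a',xc,zc,np.degrees(a),'rms',np.sqrt(np.mean(best.fun**2)),acc.min(0),acc.max(0))
cx=xc-.02*(np.cos(a)-np.sin(a)); cz=zc-.02*(np.cos(a)+np.sin(a)); print('centre',cx,cz)
up=np.array([-np.sin(a),-.045*np.sin(a),np.cos(a)]); C=np.array([cx,-.0642,cz]); T=C-.004*up; print('T',T)
p,R,s=tool(); print(p,(R.as_matrix().T@(T-p)*100).round(2), 'pre (8cm back)',(R.as_matrix().T@(T+.08*up-p)*100).round(2))
E
```

```text
xc zc a 0.5604738103519397 0.10404670302866449 35.32193633291787 rms 0.0027952290346344383 [ 0.52881444 -0.07837843  0.07145247] [ 0.58152579 -0.05089123  0.1082001 ]
centre 0.5557188855216173 0.07616497621955196
T [ 0.55803157 -0.06409593  0.07290131]
[0.41290341 0.32020346 0.14018548] [12.74 39.05  6.75] pre (8cm back) [ 8.1  39.05  0.23]
```

Emit:
{"method": "arm_command", "body": {
  "rows": [
    [[0,0,0,0.74,3.55,0,3.8],[0,0,0,0.74,3.55,0,3.8],[0,0,0,0.74,3.55,0,3.8],[0,0,0,0.74,3.55,0,3.8],[0,0,0,0.74,3.55,0,3.8],[0,0,0,0.74,3.55,0,3.8],[0,0,0,0.74,3.55,0,3.8],[0,0,0,0.74,3.55,0,3.8],[0,0,0,0.74,3.55,0,3.8],[0,0,0,0.74,3.55,0,3.8],[0,0,0,0.74,3.55,0,3.8],[0,0,0,0,0,0,3.8]]
  ]
}}

```text
t: 30.35
position: [0.5122, -0.0707, 0.1392]
orientation: [0.001, 1.0, 0.021, -0.002]
ft_force: [-0.5, 0.7, 0.4]
opening: 0.447
grip_force: 0.0
```

Emit:
{"method": "arm_command", "body": {
  "rows": [
    [[0,0.1,0,0,0,0,3.8],[0,0.1,0,0,0,0,3.8],[0,0.1,0,0,0,0,3.8],[0,0.1,0,0,0,0,3.8],[0,0.1,0,0,0,0,3.8],[0,0.1,0,0,0,0,3.8],[0,0,0,0,0,0,3.8],[0,0,0,0,0,0,3.8]]
  ]
}}

```text
t: 31.02
position: [0.5074, -0.0691, 0.1358]
orientation: [-0.003, 0.958, 0.021, 0.285]
ft_force: [1.4, 0.1, 0.5]
opening: 0.445
grip_force: 0.0
```

```bash
python3 - <<'E'
from h import *
to((.558,-.0641,.073))
E
```

```text
t 31.0 pos [ 0.5074 -0.0691  0.1358] tilt [ 0.547  0.018 -0.837] yang -87.6 open 0.445 F [1.4 0.1 0.5] grip 0.0
delta cm [ 0.81 -0.32  8.03]
```

Emit:
{"method": "arm_command", "body": {
  "rows": [
    [[0,0.02,0,0.7,-0.35,0,3.8],[0,0,0,0,0,2.5,3.8],[0,0,0,0,0,1.5,3.8],[0,0,0,0,0,0,3.8],[0,0,0,0,0,0,3.8]]
  ]
}}

```text
t: 31.43
position: [0.5418, -0.0662, 0.1179]
orientation: [-0.004, 0.954, 0.02, 0.298]
ft_force: [0.9, 0.7, -0.1]
opening: 0.443
grip_force: 0.0
```

```bash
python3 - <<'E'
from h import *
to((.558,-.0641,.073))
E
```

```text
t 31.4 pos [ 0.5418 -0.0662  0.1179] tilt [ 0.569  0.02  -0.822] yang -87.7 open 0.443 F [ 0.9  0.7 -0.1] grip 0.0
delta cm [-1.23 -0.16  4.62]
```

Emit:
{"method": "arm_command", "body": {
  "rows": [
    [[0,0,0,0,0,0,3.8],[0,0,0,0,0,0,3.8],[0,0,0,0,0,0,3.8]]
  ]
}}

```text
t: 31.68
position: [0.5414, -0.0646, 0.1192]
orientation: [-0.005, 0.954, 0.021, 0.3]
ft_force: [0.1, -0.0, 0.2]
opening: 0.445
grip_force: 0.0
```

```bash
python3 - <<'E'
from h import *
to((.558,-.0641,.073))
E
```

```text
t 31.7 pos [ 0.5414 -0.0646  0.1192] tilt [ 0.572  0.022 -0.82 ] yang -87.5 open 0.445 F [ 0.1 -0.   0.2] grip 0.0
delta cm [-1.29  0.01  4.74]
```

Emit:
{"method": "arm_command", "body": {
  "rows": [
    [[0,0,0,-1.2,0,1.2,3.8],[0,0,0,0,0,2,3.8],[0,0,0,0,0,0,3.8],[0,0,0,0,0,0,3.8],[0,0,0,0,0,0,3.8]]
  ]
}}

```text
t: 32.1
position: [0.5498, -0.0702, 0.0972]
orientation: [-0.012, 0.957, 0.023, 0.29]
ft_force: [0.1, 0.0, -0.1]
opening: 0.446
grip_force: 0.0
```

```bash
python3 - <<'E'
from h import *
to((.558,-.0641,.073))
E
```

```text
t 32.1 pos [ 0.5498 -0.0702  0.0972] tilt [ 0.554  0.037 -0.831] yang -87.0 open 0.446 F [ 0.1  0.  -0.1] grip 0.0
delta cm [-0.64 -0.54  2.49]
```

```bash
python3 - <<'E'
from h import *
print(monitor.state()['q'].round(3),monitor.state()['qd'].round(3)); to((.558,-.0641,.073),-87.4)
E
```

```text
[ 0.133  0.051 -0.875  0.578 -0.067  0.921] [-0.005 -0.008 -0.011  0.    -0.001  0.004]
t 32.1 pos [ 0.5498 -0.0702  0.0972] tilt [ 0.554  0.037 -0.831] yang -87.0 open 0.446 F [ 0.1  0.  -0.1] grip 0.0
rotvec first [-0.0119 -0.5889  0.0034]
delta cm [ 0.85 -0.58  2.42]
```

Emit:
{"method": "arm_command", "body": {
  "rows": [
    [[0,-0.05,0,0,0,-2,3.8],[0,-0.1,0,0,0,-2,3.8],[0,-0.1,0,0,0,-1,3.8],[0,-0.1,0,0,0,0,3.8],[0,0,0,0,0,0,3.8],[0,0,0,0,0,0,3.8],[0,0,0,0,0,0,3.8]]
  ]
}}

```text
t: 32.68
position: [0.5373, -0.0876, 0.1264]
orientation: [0.007, 0.987, 0.015, 0.159]
ft_force: [-1.3, 1.1, -0.3]
opening: 0.447
grip_force: 0.0
```

```bash
python3 - <<'E'
from h import *
print(monitor.state()['q'].round(3))
C=np.array([.5557,-.0642,.0762]); a=np.radians(34); up=np.array([-np.sin(a),-.045*np.sin(a),np.cos(a)])
p,R,s=tool(); M=R.as_matrix()
pad=C+.015*up   # pad centre wanted on the fan
T=pad+.020*M[:,2]; print('T',T, 'pad',pad); to(T,-87.4)
print('delta now',(M.T@(T-p)*100).round(2), 'tilt deg',np.degrees(np.arctan2(M[0,2],-M[2,2])))
E
```

```text
[ 0.167  0.103 -0.443  0.093 -0.712  1.374]
T [ 0.55360275 -0.06474783  0.06965139] pad [ 0.54731211 -0.06457746  0.08863556]
t 32.7 pos [ 0.5373 -0.0876  0.1264] tilt [ 0.315 -0.009 -0.949] yang -88.4 open 0.447 F [-1.3  1.1 -0.3] grip 0.0
rotvec first [ 0.0209 -0.3194 -0.0142]
delta cm [ 1.73 -2.21  5.68]
delta now [-0.16 -2.34  5.88] tilt deg 18.333258412254573
```

Emit:
{"method": "arm_command", "body": {
  "rows": [
    [[0.02,0,-0.014,0,-2.2,0,3.8],[0,0,0,0,0,0,3.8],[0,0,0,0,0,0,3.8],[0,0,0,0,0,2,3.8],[0,0,0,0,0,0,3.8],[0,0,0,0,0,0,3.8],[0,0,0,0,0,0,3.8]]
  ]
}}

```text
t: 33.27
position: [0.5434, -0.0655, 0.1077]
orientation: [-0.002, 0.987, 0.024, 0.159]
ft_force: [0.3, -0.9, -0.1]
opening: 0.443
grip_force: 0.0
```

```bash
python3 - <<'E'
from h import *
print(monitor.state()['q'].round(3))
p,R,s=tool(); M=R.as_matrix()
T=np.array([.5473,-.0644,.0886])+.020*M[:,2]; to(T,-87.4)
print('delta now',(M.T@(T-p)*100).round(2), 'tilt deg',np.degrees(np.arctan2(M[0,2],-M[2,2])))
E
```

```text
[ 0.2    0.13  -0.461  0.083 -0.666  1.362]
t 33.3 pos [ 0.5434 -0.0655  0.1077] tilt [ 0.313  0.011 -0.95 ] yang -87.2 open 0.443 F [ 0.3 -0.9 -0.1] grip 0.0
rotvec first [ 0.0035 -0.3189  0.0034]
delta cm [ 1.02 -0.09  3.81]
delta now [-0.22 -0.1   3.94] tilt deg 18.25992970088092
```

Well behaved now. Descend and close.

Emit:
{"method": "arm_command", "body": {
  "rows": [
    [[0,0,0,-0.2,-0.1,1.5,3.8],[0,0,0,0,0,1.4,3.8],[0,0,0,0,0,0.8,3.8],[0,0,0,0,0,0,3.8],[0,0,0,0,0,0,3.8],[0,0,0,0,0,0,2],[0,0,0,0,0,0,2],[0,0,0,0,0,0,2],[0,0,0,0,0,0,2],[0,0,0,0,0,0,2]]
  ]
}}

```text
t: 34.1
position: [0.5537, -0.0638, 0.0727]
orientation: [-0.002, 0.987, 0.024, 0.159]
ft_force: [-3.1, 1.3, 7.7]
opening: 0.318
grip_force: 60.2
```

```bash
python3 - <<'E'
from h import *
print(monitor.state()['q'].round(3)); to((.5534,-.0644,.0697))
E
```

```text
[ 0.199  0.191 -0.497  0.094 -0.569  1.35 ]
t 34.1 pos [ 0.5537 -0.0638  0.0727] tilt [ 0.315  0.012 -0.949] yang -87.2 open 0.318 F [-3.1  1.3  7.7] grip 60.18115997314453
delta cm [-0.12  0.06  0.28]
```

Emit:
{"method": "arm_command", "body": {
  "rows": [
    [[0,0,0,0.3,0,-1,2],[0,0,0,0.9,0,-2.8,2],[0,0,0,0.9,0,-2.8,2],[0,0,0,0.5,0,-1.5,2],[0,0,0,0,0,0,2],[0,-0.1,0,0,0,0,2],[0,-0.1,0,0,0,0,2],[0,-0.1,0,0,0,0,2],[0,-0.02,0,0,0,0,2],[0,0,0,0,0,0,2],[0,0,0,0,0,0,2]]
  ]
}}

```text
t: 35.02
position: [0.5526, -0.0635, 0.1557]
orientation: [0.002, 1.0, 0.024, -0.001]
ft_force: [-0.4, 0.2, -0.8]
opening: 0.314
grip_force: 59.4
```

```bash
python3 - <<'E'
from h import *
print(monitor.state()['q'].round(3)); to((.4988,.2489,.06),-87.4)
E
```

```text
[ 0.169  0.302 -0.023  0.003 -1.248  1.449]
t 35.0 pos [ 0.5526 -0.0635  0.1557] tilt [-0.002 -0.003 -1.   ] yang -87.2 open 0.314 F [-0.4  0.2 -0.8] grip 59.38932538032532
rotvec first [0.0034 0.0017 0.0026]
delta cm [ -3.96 -31.45   9.57]
```

Emit:
{"method": "arm_command", "body": {
  "rows": [
    [[0,0,0,-0.44,-3.5,0,2],[0,0,0,-0.44,-3.5,0,2],[0,0,0,-0.44,-3.5,0,2],[0,0,0,-0.44,-3.5,0,2],[0,0,0,-0.44,-3.5,0,2],[0,0,0,-0.44,-3.5,0,2],[0,0,0,-0.44,-3.5,0,2],[0,0,0,-0.44,-3.5,0,2],[0,0,-0.042,-0.44,-3.5,0,2],[0,0,0,0,0,0,2],[0,-0.1,0,0,0,0,2],[0,-0.1,0,0,0,0,2]]
  ]
}}

```text
t: 36.02
position: [0.4951, 0.2494, 0.1569]
orientation: [0.006, 0.994, 0.047, -0.102]
ft_force: [1.5, 0.9, -0.5]
opening: 0.313
grip_force: 59.5
```

Emit:
{"method": "arm_command", "body": {
  "rows": [
    [[0,-0.08,0,0,0,0,2],[0,0,0,0,0,0,2],[0,0,0,0,0,0,2]]
  ]
}}

```text
t: 36.27
position: [0.4981, 0.2487, 0.1546]
orientation: [0.008, 0.989, 0.044, -0.14]
ft_force: [-0.1, -0.0, -0.7]
opening: 0.315
grip_force: 59.5
```

```bash
python3 - <<'E'
from h import *
print(monitor.state()['q'].round(3)); to((.4988,.2489,.06))
c=shot('scene','s7.png'); 
q=np.array([*monitor.state()['position'],1]); k=c['world_to_cam']@q; u=c['cx']+c['fx']*k[0]/-k[2]; v=c['cy']-c['fy']*k[1]/-k[2]; print(u,v)
u,v=int(u),int(v); a=cv2.imread('pics/s7.png')[max(0,v-40):v+60,u-60:u+60]; cv2.imwrite('pics/s7c.png',cv2.resize(a,None,fx=6,fy=6,interpolation=cv2.INTER_CUBIC))
E
```

```text
[ 0.645  0.492  0.284 -0.144 -1.605  1.026]
t 36.3 pos [0.4981 0.2487 0.1546] tilt [-0.276 -0.028 -0.961] yang -84.9 open 0.315 F [-0.1 -0.  -0.7] grip 59.47893440723419
delta cm [ 2.69 -0.05  9.07]
445.85903006798026 246.43315718775537
```

View pics/s7c.png

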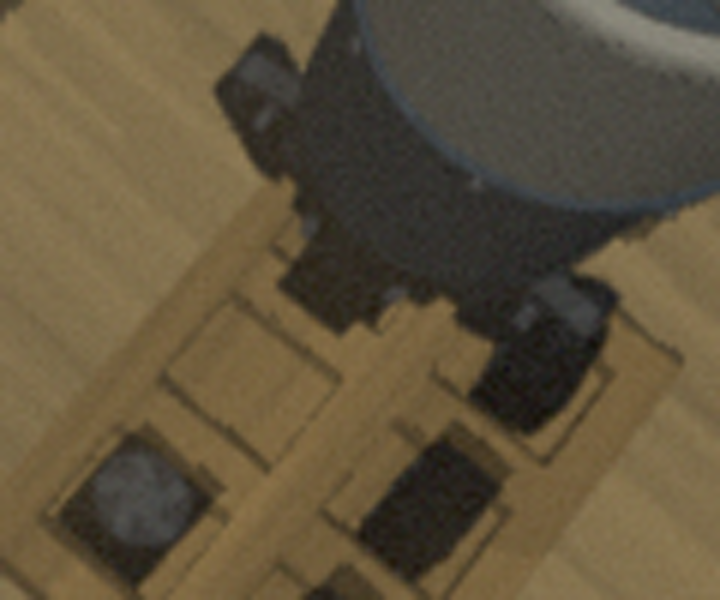

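Emit:
{"method": "arm_command", "body": {
  "rows": [
    [[0,0,0,0.5,0,2.9,2],[0,0,0,0.8,0,2.9,2],[0,0,0,0.8,0,2.9,2],[0,0,0,0.6,0,1.9,2],[0,0,0,0.3,0,1,2],[0,0,0,0,0,0,2],[0,0,0,0,0,0,2]]
  ]
}}

```text
t: 36.9
position: [0.4948, 0.2486, 0.0373]
orientation: [0.008, 0.989, 0.045, -0.139]
ft_force: [-0.0, -0.0, 0.3]
opening: 0.315
grip_force: 59.5
```

```bash
python3 - <<'E'
from h import *
to((.4952,.2489,.024))
E
```

```text
t 36.9 pos [0.4948 0.2486 0.0373] tilt [-0.274 -0.028 -0.961] yang -84.8 open 0.315 F [-0.  -0.   0.3] grip 59.48822200298309
delta cm [ 0.41 -0.03  1.27]
```

Emit:
{"method": "arm_command", "body": {
  "rows": [
    [[0,0,0,0.2,0,0.6,2],[0,0,0,0.15,0,0.5,2],[0,0,0,0,0,0,2],[0,0,0,0,0,0,2]]
  ]
}}

```text
t: 37.23
position: [0.4953, 0.2488, 0.025]
orientation: [0.008, 0.989, 0.045, -0.139]
ft_force: [0.5, -0.2, 1.5]
opening: 0.316
grip_force: 59.6
```

```bash
python3 - <<'E'
from h import *
to((.4952,.2489,.024))
E
```

```text
t 37.2 pos [0.4953 0.2488 0.025 ] tilt [-0.275 -0.028 -0.961] yang -84.8 open 0.316 F [ 0.5 -0.2  1.5] grip 59.58715617656708
delta cm [ 0.02 -0.01  0.09]
```

Emit:
{"method": "arm_command", "body": {
  "rows": [
    [[0,0,0,0,0,0,3.2],[0,0,0,0,0,0,4],[0,0,0,0,0,0,4.2],[0,0,0,0,0,0,4.2],[0,0,0,0,0,-1,4.2],[0,0,0,0,0,-3,4.2],[0,0,0,0,0,-4,4.2],[0,0,0,0,0,-4,4.2],[0,0.1,0,0,0,-3,4.2],[0,0.1,0,0,0,0,4.2],[0,0.08,0,0,0,0,4.2],[0,0,0,0,0,0,4.2]]
  ]
}}

```text
t: 38.23
position: [0.5337, 0.2519, 0.17]
orientation: [0.001, 0.999, 0.046, 0.001]
ft_force: [-1.1, -0.4, -1.3]
opening: 0.491
grip_force: 0.0
```

Emit:
{"method": "arm_command", "body": {
  "rows": [
    [[0,0,0,0,3.6,0,4.2],[0,0,0,0,3.6,0,4.2],[0,0,0,0,3.6,0,4.2],[0,0,0,0,3.6,0,4.2],[0,0,0,0,3.6,0,4.2],[0,0,0,0,3.6,0,4.2],[0,0,0,0,3.6,0,4.2],[0,0,0,0,3.6,0,4.2],[0,0,0,0,3.6,0,4.2],[0,0,0,0,0,0,4.2]]
  ]
}}

```text
t: 39.07
position: [0.5656, -0.0754, 0.1702]
orientation: [0.002, 0.999, 0.043, -0.001]
ft_force: [-0.0, 1.2, -0.2]
opening: 0.491
grip_force: 0.0
```

```bash
python3 - <<'E'
from h import *
to((.5,.25,.1))
c=shot('top','t8.png'); P=cloud(c)
a=cv2.imread('pics/t8.png')[200:290,175:255]; cv2.imwrite('pics/t8c.png',cv2.resize(a,None,fx=6.5,fy=6.5,interpolation=cv2.INTER_CUBIC))
O=np.array([.4954,.2878]);X=(P[...,:2]-O)@[.9963,.086];Y=(P[...,:2]-O)@[-.086,.9963]
for px in(-.078,0,.078):
    for py in(-.039,.039):
        m=(abs(X-px)<.033)&(abs(Y-py)<.036)&(P[...,2]>.026)&(P[...,2]<.08)
        x,y=X[m]-px,Y[m]-py; z=P[m][:,2]
        A=np.c_[x,y,np.ones(len(x))]; k=np.linalg.lstsq(A,z,rcond=None)[0] if len(x)>5 else 0
        print(px,py,len(x),'c',np.round([(x.min()+x.max())/2,(y.min()+y.max())/2],4),'z',np.median(z).round(4),'slope',np.round(k,3))
E
```

```text
t 39.1 pos [ 0.5656 -0.0754  0.1702] tilt [-0.002 -0.005 -1.   ] yang -85.1 open 0.491 F [-0.   1.2 -0.2] grip 0.0
delta cm [ -3.75 -33.01   6.87]
-0.078 -0.039 171 c [0.0018 0.003 ] z 0.0338 slope [-0.015 -0.019  0.034]
-0.078 0.039 142 c [-0.0016  0.0014] z 0.0458 slope [-0.009  0.167  0.044]
0 -0.039 103 c [0.0001 0.0008] z 0.0455 slope [0.036 0.145 0.045]
0 0.039 142 c [-0.0031 -0.0081] z 0.0453 slope [0.026 0.187 0.044]
0.078 -0.039 22 c [-0.0016  0.02  ] z 0.0342 slope [-0.03 -0.4   0.04]
0.078 0.039 137 c [ 0.0004 -0.    ] z 0.0452 slope [0.094 0.161 0.044]
```

View pics/t8c.png

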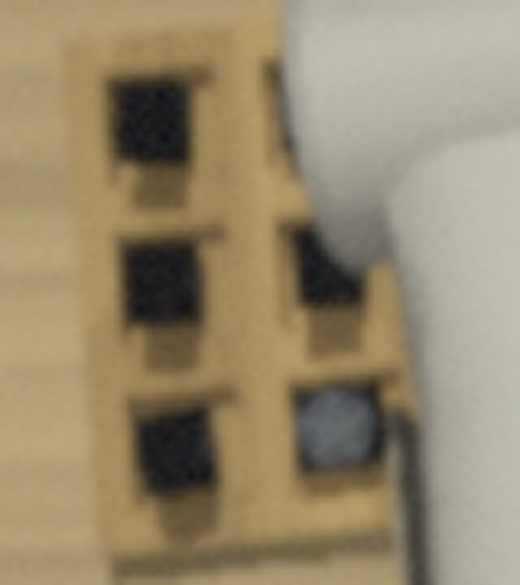

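```bash
python3 -c "
from h import *
print(sign_off())"
```

```text
the job is handed in; nothing more can be done
None
```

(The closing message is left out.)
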